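Fill the inspection wheel, gauge the caps through one full turn

ROBOT

A 6-joint arm with a two-finger parallel gripper is mounted at the origin on the work surface. World frame = base frame: x ahead of the robot, y to its left, z up, the work surface at z = 0. Lengths are in m, angles in rad, forces in N, time in s.
With the tool pointing down it reaches from about 0.35 to 0.925 m from the base axis. Payload 6.4 kg.
Tool frame: the origin (TCP) lies midway between the tips of the shut fingers; the grasp point (between the pads) lies 19 mm behind it (pinch_z is the distance from the TCP to the grasp point, in m); z points along the fingers, y is the line along which they close (so a half turn about z gives the same grasp; the last joint's range is limited). The gripper opens to 85 mm and grips with 20 to 120 N. Pads are 22 mm wide; open, the fingers measure 114 mm over their backs; the gripper's body (76 mm by 85 mm) begins 54 mm behind the grasp point. The pads swing forward as they close: fully open they stand 13 mm farther back than shut.
Start: joints at [-1.378, 0.245, 1.558, -0, 1.339, -0.174], TCP at [0.233, -0.607, 0.195] pointing down, gripper open.
Joint ranges: [-3.13, 3.13], [-1.02, 2.26], [0.13, 2.54], [-0.95, 4.09], [0.21, 2.88], [-2.74, 2.74]. Speed limits (rad/s): [2.57, 2.57, 3.14, 3.14, 3.14, 3.14].

INTERFACE

Orientations are given as a unit quaternion [w, x, y, z].
In Python, from rig import get_obs, read_camera, job_done, pinch_z gives the robot as it stands. The module is installed in compiled form; this text tells all that it offers.
- The arm moves only by the shell command python3 -m crank 'ROWS'. ROWS is JSON, a list of rows, each a list of 7 numbers: the shift along the tool's x, y, z in mm, then the turn, a rotation vector about the tool's x, y, z in rad, then the finger opening in mm, from 0 to 85.4. A call has 1 to 8 rows; each row shifts and turns the commanded pose from where the row before left it, along the tool's axes as they then stand; what a row does not reach is not made up. A row lasts 1/12 s, in which the tool goes at most 41.7 mm and 7.16 degrees, less where a joint would pass 70% of its speed; a pose out of reach is approached as far as the arm can. A call with a gripper value outside its range is refused whole. The fingers move at their own pace and stop on an object; the grip force is fixed at half the most. Time passes only in rows, so rows that do not move let the fingers close. It gives the time, the measured TCP pose, the force, the opening and the grip force at its end, in the units of the state.
- get_obs(): the state, without advancing time (a new reading comes with each control period).
- read_camera(name): name is "scene" or "side" or "wrist"; returns a dict with "image" (400x640x3 uint8, red, green, blue), "mtx" (3x3 intrinsics, pixels), "rvec" (rotation vector, rad) and "tvec" (3), from world to camera coordinates, as OpenCV has them. Camera axes: x right, y down, z forward; pixel columns grow to the right and rows downward; lengths in m; the calibration is good to about 2 mm. A picture is of the moment at which its call begins. There is no depth.
- job_done(): hands the job in; it is judged then, once.
The state is a dict: "t": time; "joints": joint angles; "qd": joint speeds; "tau": joint torques, N m; "eef_pos": TCP position; "orientation": TCP orientation; "wrist_force": force on the tool from outside, world axes, zero at the start; "moment": the same for the moment, N m; "opening": opening from 0.0 (shut) to 1.0 (fully open); "finger_force": force on a finger pad.
Only numpy, scipy, OpenCV 4.12 (cv2) and the standard library are available. Lean on these libraries where they do the work, as an engineer would, in place of code of your own. Each camera call takes 0.05 s, during which the arm holds its last target. There are 200 camera calls.

TASK

Prepare and run the height check on the rubber end caps: put a spare cap from the blue tray flat into every empty seat of the turning plate (leave the filled seats as they are), then lay the steel straightedge across the two blocks of the bridge, about centred, pushed flush against both stops, so that it spans above the caps. Only then turn the plate by its crank one full turn counter-clockwise (seen from above), to its stop, with the straightedge staying in place. Afterwards put the straightedge back lengthwise on its grey mat, leaving every seat filled, unused spares in the tray and nothing knocked over.

Things in the scene. Friction and masses are not known exactly. Their poses are not given: they have to be found in the camera images.
- stand: fixed stand. Origin at bench level on the turning plate's axis, z up. On its +x side the bridge: two blocks, inner faces at y +-118, outer +-155 mm, flat tops 60 mm high from x 85 to 120 mm; on each a steel stop, face at x 120 mm, rises to 76 mm. The straightedge laid along y flush against the stops has its centre at x 107.5, y 0, z 66 mm
- wheel (a joint): the aluminium turning plate, 280 mm across, 12 mm thick, top face 42 mm above the bench; rad, 0 at the start (against a stop), grows counter-clockwise seen from above, next stop after one full turn at 6.28. Stays where it is left
- crank (a point): the crank: an upright black round sleeve on the plate, 22 mm in diameter, free to spin on its pin, 50 mm from the plate's axis; it stands from 46 to 106 mm above the bench. This point is on its axis, 98 mm above the bench; moves with the plate
- seat1 (a point): seat 30 deg counter-clockwise from the plate's +x (the stand's +x at joint 0), 105 mm from its axis: a white spot inside four round-topped steel pins, 8 mm thick, 6 mm high, at 45 deg to the radius, which leave 51 mm for a cap. This point: where a seated cap's centre lies, 7 mm above the plate's top; moves with the plate
- seat2 (a point): seat 90 deg counter-clockwise from the plate's +x (the stand's +x at joint 0), 105 mm from its axis: a white spot inside four round-topped steel pins, 8 mm thick, 6 mm high, at 45 deg to the radius, which leave 51 mm for a cap. This point: where a seated cap's centre lies, 7 mm above the plate's top; moves with the plate
- seat3 (a point): seat 150 deg counter-clockwise from the plate's +x (the stand's +x at joint 0), 105 mm from its axis: a white spot inside four round-topped steel pins, 8 mm thick, 6 mm high, at 45 deg to the radius, which leave 51 mm for a cap. This point: where a seated cap's centre lies, 7 mm above the plate's top; moves with the plate
- seat4 (a point): seat 210 deg counter-clockwise from the plate's +x (the stand's +x at joint 0), 105 mm from its axis: a white spot inside four round-topped steel pins, 8 mm thick, 6 mm high, at 45 deg to the radius, which leave 51 mm for a cap. This point: where a seated cap's centre lies, 7 mm above the plate's top; moves with the plate
- seat5 (a point): seat 270 deg counter-clockwise from the plate's +x (the stand's +x at joint 0), 105 mm from its axis: a white spot inside four round-topped steel pins, 8 mm thick, 6 mm high, at 45 deg to the radius, which leave 51 mm for a cap. This point: where a seated cap's centre lies, 7 mm above the plate's top; moves with the plate
- seat6 (a point): seat 330 deg counter-clockwise from the plate's +x (the stand's +x at joint 0), 105 mm from its axis: a white spot inside four round-topped steel pins, 8 mm thick, 6 mm high, at 45 deg to the radius, which leave 51 mm for a cap. This point: where a seated cap's centre lies, 7 mm above the plate's top; moves with the plate
- cap1: black rubber end cap, a plain disc 47 mm across and 14 mm thick, the same either way up, already in seat 1 at the start if present. Origin at its centre
- cap2: black rubber end cap, a plain disc 47 mm across and 14 mm thick, the same either way up, already in seat 2 at the start if present. Origin at its centre
- cap3: black rubber end cap, a plain disc 47 mm across and 14 mm thick, the same either way up, already in seat 3 at the start if present. Origin at its centre
- cap4: black rubber end cap, a plain disc 47 mm across and 14 mm thick, the same either way up, already in seat 4 at the start if present. Origin at its centre
- cap5: black rubber end cap, a plain disc 47 mm across and 14 mm thick, the same either way up, already in seat 5 at the start if present. Origin at its centre
- cap6: black rubber end cap, a plain disc 47 mm across and 14 mm thick, the same either way up, already in seat 6 at the start if present. Origin at its centre
- spare1: spare black rubber end cap, same as the others: 47 mm across, 14 mm thick, origin at its centre; at the start flat in the tray
- spare2: spare black rubber end cap, same as the others: 47 mm across, 14 mm thick, origin at its centre; at the start flat in the tray
- spare3: spare black rubber end cap, same as the others: 47 mm across, 14 mm thick, origin at its centre; at the start flat in the tray
- spare4: spare black rubber end cap, same as the others: 47 mm across, 14 mm thick, origin at its centre; at the start flat in the tray
- spare5: spare black rubber end cap, same as the others: 47 mm across, 14 mm thick, origin at its centre; at the start flat in the tray
- tray: fixed shallow blue tray, 220 (x) by 180 (y) mm, floor 3 mm above the bench, rim 5 mm wide and 8 mm high. Origin under its centre
- straightedge: steel straightedge, 300 (along its x) by 25 (y) by 12 mm (z), about 350 g. Origin at its centre
- mat: fixed grey mat, 360 (along its x) by 90 (y) by 4 mm thick. Origin under its centre
- jar: bystander: small jar 50 mm across, 70 mm high, origin at its foot

How it is judged:
On the way, in this order (a step that is already met when the one before it is completed fails the run):
1. every seat of the plate holds a cap, those that were there still in their own seats, the plate not yet turned (less than 0.5 rad) (distance between any of cap1, cap2, cap3, cap4, cap5, cap6, spare1, spare2, spare3, spare4, spare5 and seat1 below 0.0045 m and distance between any of cap1, cap2, cap3, cap4, cap5, cap6, spare1, spare2, spare3, spare4, spare5 and seat2 below 0.0045 m and distance between any of cap1, cap2, cap3, cap4, cap5, cap6, spare1, spare2, spare3, spare4, spare5 and seat3 below 0.0045 m and distance between any of cap1, cap2, cap3, cap4, cap5, cap6, spare1, spare2, spare3, spare4, spare5 and seat4 below 0.0045 m and distance between any of cap1, cap2, cap3, cap4, cap5, cap6, spare1, spare2, spare3, spare4, spare5 and seat5 below 0.0045 m and distance between any of cap1, cap2, cap3, cap4, cap5, cap6, spare1, spare2, spare3, spare4, spare5 and seat6 below 0.0045 m and distance between cap1 and seat1 below 0.0045 m and distance between cap2 and seat2 below 0.0045 m and distance between cap3 and seat3 below 0.0045 m and distance between cap4 and seat4 below 0.0045 m and distance between cap5 and seat5 below 0.0045 m and distance between cap6 and seat6 below 0.0045 m and value of joint wheel below 0.5 rad), for 0.2 s.
2. the straightedge lies on both blocks, flush against both stops (within 3 mm), the plate not yet turned (x of straightedge in the frame of stand between 0.1045 and 0.111 m and y of straightedge in the frame of stand between -0.02 and 0.02 m and z of straightedge in the frame of stand between 0.063 and 0.069 m and angle between the x axis of straightedge and the y axis of stand, either way round below 0.025 rad and value of joint wheel below 0.5 rad and contact force between straightedge and the fingers below 0.1 N), for 0.3 s.
3. the plate is turned a full turn (past 6.1 rad) under the straightedge, which still lies flush (value of joint wheel above 6.1 rad and x of straightedge in the frame of stand between 0.1045 and 0.111 m and y of straightedge in the frame of stand between -0.02 and 0.02 m and z of straightedge in the frame of stand between 0.063 and 0.069 m and angle between the x axis of straightedge and the y axis of stand, either way round below 0.025 rad), for 0.2 s.
At the end, for the whole second after the job is handed in: the plate is still at the end of its turn (past 6.0 rad); every seat holds a cap (centre within 4.5 mm of the seat point); every cap is in a seat or lies in the tray; the straightedge lies at rest on the mat, lengthwise within 0.25 rad, centre within 50 mm along and 35 mm across of the mat's (value of joint wheel above 6 rad and velocity of joint wheel below 0.05 rad/s and distance between any of cap1, cap2, cap3, cap4, cap5, cap6, spare1, spare2, spare3, spare4, spare5 and seat1 below 0.0045 m and distance between any of cap1, cap2, cap3, cap4, cap5, cap6, spare1, spare2, spare3, spare4, spare5 and seat2 below 0.0045 m and distance between any of cap1, cap2, cap3, cap4, cap5, cap6, spare1, spare2, spare3, spare4, spare5 and seat3 below 0.0045 m and distance between any of cap1, cap2, cap3, cap4, cap5, cap6, spare1, spare2, spare3, spare4, spare5 and seat4 below 0.0045 m and distance between any of cap1, cap2, cap3, cap4, cap5, cap6, spare1, spare2, spare3, spare4, spare5 and seat5 below 0.0045 m and distance between any of cap1, cap2, cap3, cap4, cap5, cap6, spare1, spare2, spare3, spare4, spare5 and seat6 below 0.0045 m and ((x of cap1 in the frame of tray between -0.105 and 0.105 m and y of cap1 in the frame of tray between -0.085 and 0.085 m and z of cap1 in the frame of tray below 0.016 m) or distance between cap1 and seat1 below 0.0045 m or distance between cap1 and seat2 below 0.0045 m or distance between cap1 and seat3 below 0.0045 m or distance between cap1 and seat4 below 0.0045 m or distance between cap1 and seat5 below 0.0045 m or distance between cap1 and seat6 below 0.0045 m) and ((x of cap2 in the frame of tray between -0.105 and 0.105 m and y of cap2 in the frame of tray between -0.085 and 0.085 m and z of cap2 in the frame of tray below 0.016 m) or distance between cap2 and seat1 below 0.0045 m or distance between cap2 and seat2 below 0.0045 m or distance between cap2 and seat3 below 0.0045 m or distance between cap2 and seat4 below 0.0045 m or distance between cap2 and seat5 below 0.0045 m or distance between cap2 and seat6 below 0.0045 m) and ((x of cap3 in the frame of tray between -0.105 and 0.105 m and y of cap3 in the frame of tray between -0.085 and 0.085 m and z of cap3 in the frame of tray below 0.016 m) or distance between cap3 and seat1 below 0.0045 m or distance between cap3 and seat2 below 0.0045 m or distance between cap3 and seat3 below 0.0045 m or distance between cap3 and seat4 below 0.0045 m or distance between cap3 and seat5 below 0.0045 m or distance between cap3 and seat6 below 0.0045 m) and ((x of cap4 in the frame of tray between -0.105 and 0.105 m and y of cap4 in the frame of tray between -0.085 and 0.085 m and z of cap4 in the frame of tray below 0.016 m) or distance between cap4 and seat1 below 0.0045 m or distance between cap4 and seat2 below 0.0045 m or distance between cap4 and seat3 below 0.0045 m or distance between cap4 and seat4 below 0.0045 m or distance between cap4 and seat5 below 0.0045 m or distance between cap4 and seat6 below 0.0045 m) and ((x of cap5 in the frame of tray between -0.105 and 0.105 m and y of cap5 in the frame of tray between -0.085 and 0.085 m and z of cap5 in the frame of tray below 0.016 m) or distance between cap5 and seat1 below 0.0045 m or distance between cap5 and seat2 below 0.0045 m or distance between cap5 and seat3 below 0.0045 m or distance between cap5 and seat4 below 0.0045 m or distance between cap5 and seat5 below 0.0045 m or distance between cap5 and seat6 below 0.0045 m) and ((x of cap6 in the frame of tray between -0.105 and 0.105 m and y of cap6 in the frame of tray between -0.085 and 0.085 m and z of cap6 in the frame of tray below 0.016 m) or distance between cap6 and seat1 below 0.0045 m or distance between cap6 and seat2 below 0.0045 m or distance between cap6 and seat3 below 0.0045 m or distance between cap6 and seat4 below 0.0045 m or distance between cap6 and seat5 below 0.0045 m or distance between cap6 and seat6 below 0.0045 m) and ((x of spare1 in the frame of tray between -0.105 and 0.105 m and y of spare1 in the frame of tray between -0.085 and 0.085 m and z of spare1 in the frame of tray below 0.016 m) or distance between spare1 and seat1 below 0.0045 m or distance between spare1 and seat2 below 0.0045 m or distance between spare1 and seat3 below 0.0045 m or distance between spare1 and seat4 below 0.0045 m or distance between spare1 and seat5 below 0.0045 m or distance between spare1 and seat6 below 0.0045 m) and ((x of spare2 in the frame of tray between -0.105 and 0.105 m and y of spare2 in the frame of tray between -0.085 and 0.085 m and z of spare2 in the frame of tray below 0.016 m) or distance between spare2 and seat1 below 0.0045 m or distance between spare2 and seat2 below 0.0045 m or distance between spare2 and seat3 below 0.0045 m or distance between spare2 and seat4 below 0.0045 m or distance between spare2 and seat5 below 0.0045 m or distance between spare2 and seat6 below 0.0045 m) and ((x of spare3 in the frame of tray between -0.105 and 0.105 m and y of spare3 in the frame of tray between -0.085 and 0.085 m and z of spare3 in the frame of tray below 0.016 m) or distance between spare3 and seat1 below 0.0045 m or distance between spare3 and seat2 below 0.0045 m or distance between spare3 and seat3 below 0.0045 m or distance between spare3 and seat4 below 0.0045 m or distance between spare3 and seat5 below 0.0045 m or distance between spare3 and seat6 below 0.0045 m) and ((x of spare4 in the frame of tray between -0.105 and 0.105 m and y of spare4 in the frame of tray between -0.085 and 0.085 m and z of spare4 in the frame of tray below 0.016 m) or distance between spare4 and seat1 below 0.0045 m or distance between spare4 and seat2 below 0.0045 m or distance between spare4 and seat3 below 0.0045 m or distance between spare4 and seat4 below 0.0045 m or distance between spare4 and seat5 below 0.0045 m or distance between spare4 and seat6 below 0.0045 m) and ((x of spare5 in the frame of tray between -0.105 and 0.105 m and y of spare5 in the frame of tray between -0.085 and 0.085 m and z of spare5 in the frame of tray below 0.016 m) or distance between spare5 and seat1 below 0.0045 m or distance between spare5 and seat2 below 0.0045 m or distance between spare5 and seat3 below 0.0045 m or distance between spare5 and seat4 below 0.0045 m or distance between spare5 and seat5 below 0.0045 m or distance between spare5 and seat6 below 0.0045 m) and x of straightedge in the frame of mat between -0.05 and 0.05 m and y of straightedge in the frame of mat between -0.035 and 0.035 m and z of straightedge in the frame of mat below 0.0135 m and angle between the x axis of straightedge and the x axis of mat, either way round below 0.25 rad and linear speed of straightedge below 0.02 m/s); the robot touches nothing.
It fails at once if the jar is knocked over, or pushed more than 80 mm (angle between jar's own z axis and vertical above 0.6 rad or distance of jar from where it was at the start of the episode above 0.08 m).
Of cap1, cap2, cap3, cap4, cap5, cap6 only 1 to 3 are there at a start; the rules pass over those that are not, and their reading is None.
At some moment in a run one of spare1, spare2, spare3, spare4, spare5 may be knocked a few centimetres aside while the robot is not near it.
Once in a run the grip may slacken for a moment while it holds something.
It also fails if it takes over 210 s, if anything falls off the work surface, if the arm or the gripper's body presses on something with over 40 N, if the wrist force passes 120 N, or if a joint passes its speed limit or range.

## Working session

There is one attempt and no reset: what is moved stays moved. The work goes in short steps, Python scripts to look and compute and a shell command to move; the robot and the scene stay as the last step left them, time stands still between calls to the robot, and variables do not carry over. Pictures are saved under pics/ and viewed, at most 17 in all, crops included, and the job is handed in when it is done.

```bash
mkdir -p pics; ls; cat > h.py <<'E'
import numpy as np, cv2, json
from rig import get_obs, read_camera, job_done, pinch_z
from scipy.spatial.transform import Rotation as R
def snap(n,f):
    c=read_camera(n); cv2.imwrite('pics/'+f+'.png',c['image'][:,:,::-1]); np.savez('pics/'+f+'.npz',**{k:np.array(v) for k,v in c.items()}); return c
def load(f): return np.load('pics/'+f+'.npz')
def ray(c,uv,z):
    "pixel -> world point on plane z"
    Rm=cv2.Rodrigues(np.array(c['rvec'],float))[0]; t=np.array(c['tvec'],float).ravel()
    o=-Rm.T@t; uv=np.atleast_2d(np.array(uv,float))
    d=np.c_[uv,np.ones(len(uv))]@np.linalg.inv(c['mtx']).T@Rm
    return o+d*((z-o[2])/d[:,2])[:,None]
def proj(c,P):
    return cv2.projectPoints(np.atleast_2d(np.array(P,float)),np.array(c['rvec'],float),np.array(c['tvec'],float),np.array(c['mtx'],float),None)[0].reshape(-1,2)
def st():
    o=get_obs(); q=o['orientation']; r=R.from_quat([q[1],q[2],q[3],q[0]])
    return o,r
E
python3 - <<'E'
from h import *
for n in ['scene','side','wrist']:
    c=snap(n,n+'0'); Rm=cv2.Rodrigues(np.array(c['rvec'],float))[0]; print(n,-Rm.T@np.array(c['tvec']).ravel(),Rm[2])
o,r=st(); print(o['t'],o['eef_pos'],r.as_matrix().round(3).tolist(),o['opening'],pinch_z,o['wrist_force'])
E
```

```text
pics
scene [0.90643157 0.67748355 0.6522883 ] [-0.36623714 -0.70615547 -0.60598251]
side [0.26296506 0.5773733  0.82013597] [ 0.2894117  -0.57885014 -0.76234728]
wrist [ 0.3049017  -0.57916928  0.37286339] [-0.28299865 -0.10729402 -0.95310008]
0.15 [ 0.23299933 -0.60628303  0.19433762] [[0.933, 0.359, -0.0], [0.359, -0.933, 0.001], [0.0, -0.001, -1.0]] 0.9994980002615949 0.0187 [-0.36663617 -0.23235576 -0.07583103]
```

```bash
python3 -c "
import cv2
for n in ['scene0','side0']:
    cv2.imwrite('pics/'+n+'b.png',cv2.resize(cv2.imread('pics/'+n+'.png'),(800,500)))"
```

```text
(no output)
```

View pics/scene0b.png

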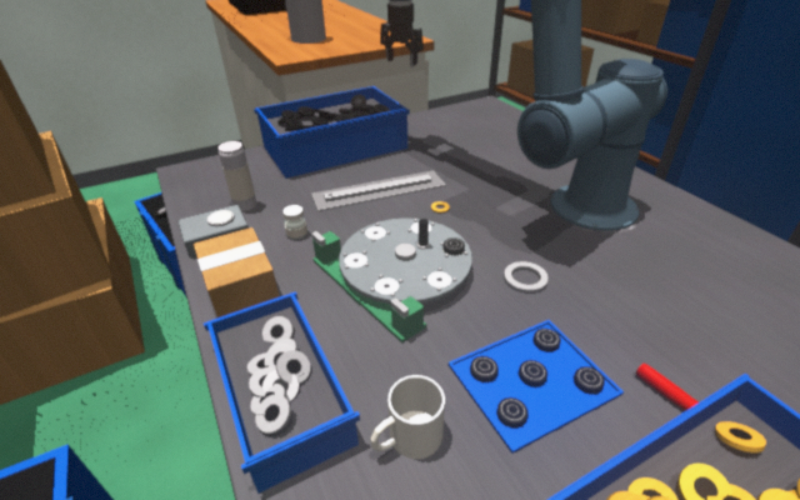

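View pics/side0b.png

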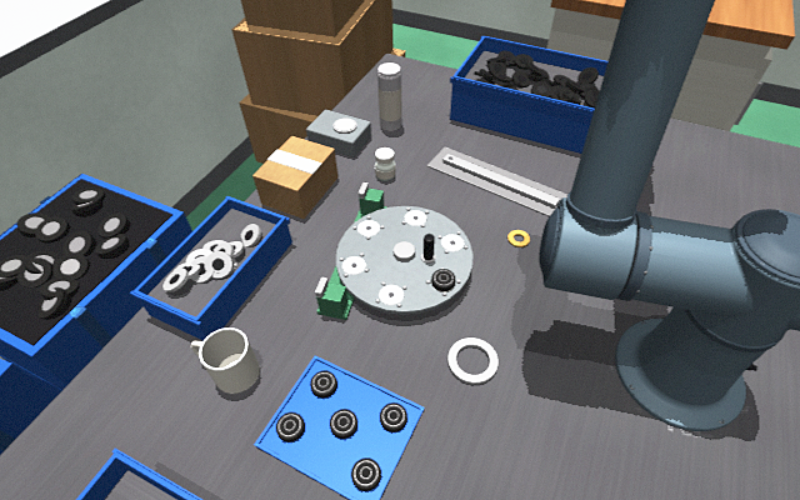

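```bash
cat >> h.py <<'E'
def rect(c,z,x0,y0,w,h,s):
    "top-down view: column -> world -y... col=(y0-y)*s, row=(x0-x)*s ; x0,y0 top-left corner (max x, max y)"
    W=np.array([[x0,y0,z],[x0,y0-w,z],[x0-h,y0-w,z],[x0-h,y0,z]])
    p=proj(c,W).astype(np.float32); d=np.array([[0,0],[w*s,0],[w*s,h*s],[0,h*s]],np.float32)
    return cv2.warpPerspective(np.array(c['image'])[:,:,::-1],cv2.getPerspectiveTransform(p,d),(int(w*s),int(h*s)),flags=cv2.INTER_CUBIC)
E
python3 - <<'E'
from h import *
for n in ['side0','scene0']:
    c=load(n); s=1/1.25
    if n=='side0': 
        U=dict(plate=[[404,250],[354,266],[391,295],[453,242],[415,218],[369,228]],) ; tr=[[343,423],[323,383],[290,426],[393,417],[366,473]]; se=[[448,160],[560,208]]; jar=[[385,178]]
        mat=[[440,148],[428,165]]
    else: 
        U=dict(plate=[[405,250],[356,261],[386,287],[439,280],[375,232]]); tr=[[533,372],[485,367],[547,338],[590,378],[513,411]]; se=[[329,196],[440,182]]; jar=[[294,235]]; mat=[[313,192],[319,206],[444,187],[434,173]]
    f=lambda u,z: (ray(c,np.array(u)*s,z)*1000).round()[:,:2].tolist()
    print(n,'plate',f(U['plate'],.042)); print('spares',f(tr,.017)); print('edge',f(se,.016)); print('jar',f(jar,0)); print('mat',f(mat,.004))
E
```

```text
side0 plate [[547.0, -21.0], [620.0, 59.0], [522.0, 92.0], [464.0, -84.0], [564.0, -114.0], [641.0, -46.0]]
spares [[489.0, 340.0], [555.0, 293.0], [565.0, 381.0], [419.0, 296.0], [418.0, 393.0]]
edge [[582.0, -356.0], [287.0, -304.0]]
jar [[705.0, -246.0]]
mat [[624.0, -407.0], [626.0, -331.0]]
scene0 plate [[534.0, -25.0], [641.0, -42.0], [622.0, 61.0], [522.0, 93.0], [562.0, -117.0]]
spares [[491.0, 340.0], [554.0, 294.0], [420.0, 295.0], [417.0, 394.0], [566.0, 383.0]]
edge [[583.0, -359.0], [289.0, -279.0]]
jar [[714.0, -255.0]]
mat [[607.0, -419.0], [618.0, -343.0], [282.0, -268.0], [264.0, -351.0]]
```

```bash
cat >> h.py <<'E'
def blob(c,uv,z,kind,rad=.03,s=4):
    "refine centre of a blob near world xy guess. kind: 'dark' or 'white'"
    x,y=uv; im=rect(c,z,x+rad,y+rad,2*rad,2*rad,s*1000).astype(int)
    b=im.max(2); m=(b<95) if kind=='dark' else (im.min(2)>205)
    m=m.astype(np.uint8); n,l,S,C=cv2.connectedComponentsWithStats(m)
    if n<2: return None
    hull=None
    k=1+np.argmax(S[1:,4]); cs=cv2.findContours((l==k).astype(np.uint8),cv2.RETR_EXTERNAL,cv2.CHAIN_APPROX_NONE)[0][0]
    (cx,cy),r=cv2.minEnclosingCircle(cs)
    return np.array([x+rad-cy/(s*1000),y+rad-cx/(s*1000),r/(s*1000)])
def standfit(P,names):
    "seat centres world xy -> stand xy, yaw"
    a=np.radians([30+60*(n-1) for n in names]); L=.105*np.c_[np.cos(a),np.sin(a)]; P=np.array(P)
    lc,pc=L.mean(0),P.mean(0); H=(L-lc).T@(P-pc); th=np.arctan2(H[0,1]-H[1,0],H[0,0]+H[1,1])
    Rm=np.array([[np.cos(th),-np.sin(th)],[np.sin(th),np.cos(th)]]); t=pc-Rm@lc
    return t,th,np.linalg.norm(P-(L@Rm.T+t),axis=1)
E
python3 - <<'E'
from h import *
seat={1:(.621,.06),2:(.522,.0925),4:(.464,-.084),5:(.563,-.1155),6:(.641,-.044)}
sp=[(.489,.340),(.555,.293),(.565,.382),(.4195,.2955),(.4175,.3935)]
for n in ['side0','scene0']:
    c=load(n); print(n); P=[];N=[]
    for k,v in seat.items():
        b=blob(c,v,.042,'white',.02)
        print(k,None if b is None else (b*1000).round(1))
        if b is not None: P.append(b[:2]);N.append(k)
    t,th,e=standfit(P,N); print('stand',(t*1000).round(1),np.degrees(th).round(2),(e*1000).round(1))
    for v in sp:
        b=blob(c,v,.017,'dark',.032); print('sp',(b*1000).round(1))
a=load('side0');b=load('scene0')
top=np.hstack([rect(a,.042,.69,.14,.28,.3,1300),rect(b,.042,.69,.14,.28,.3,1300)])
bot=np.hstack([rect(a,.017,.62,.44,.2,.26,1000),rect(b,.016,.62,-.24,.2,.38,680)[:, :],])if 0 else None
t1=rect(b,.017,.61,.46,.24,.24,800); t2=rect(b,.016,.62,-.25,.2,.38,505)
h=192; bot=np.zeros((h,top.shape[1],3),np.uint8); bot[:,:192]=t1[:h]; bot[:,200:200+t2.shape[1]]=t2[:h]
t3=rect(a,.016,.62,-.25,.2,.38,505); bot[:,320:320+t3.shape[1]]=t3[:h]
bot[:,430:430+192]=rect(a,.017,.61,.46,.24,.24,800)
cv2.imwrite('pics/comp.png',np.vstack([top,bot])); print(top.shape)
E
```

```text
side0
1 [622.2  57.5  25.5]
2 [522.1  92.6  28.1]
4 [464.1 -84.8  27.5]
5 [ 564.2 -115.4   27.4]
6 [641.1 -45.1  27.2]
stand [542.8 -12.4] 11.68 [1.  2.3 2.5 0.2 1.4]
sp [488.4 340.2  24.9]
sp [553.1 293.9  25.7]
sp [563.7 381.3  25.5]
sp [419.1 296.1  25. ]
sp [418.1 394.5  24.3]
scene0
1 [619.8  57.   25. ]
2 [519.8  91.   25.3]
4 [471.6 -86.4  20.8]
5 [ 562.5 -116.7   25.2]
6 [640.6 -45.8  25.5]
stand [542.8 -13.9] 12.65 [0.3 2.5 6.2 3.3 2.5]
sp [488.1 337.4  16. ]
sp [554.5 290.3  15.8]
sp [565.4 379.5  15.6]
sp [417.6 292.6  16.4]
sp [414.3 389.7  18.4]Traceback (most recent call last):
  File "<stdin>", line 17, in <module>
ValueError: could not broadcast input array from shape (191,101,3) into shape (192,101,3)
```

```bash
python3 -m crank '[[0,0,-10,0,0,-0.121,85],[0,0,-10,0,0,-0.121,85],[0,0,-10,0,0,-0.121,85],[33.6,-11.8,-2,0,0,0,85],[33.6,-11.8,-2,0,0,0,85],[33.6,-11.8,-2,0,0,0,85],[33.6,-11.8,-2,0,0,0,85],[33.6,-11.8,-2,0,0,0,85]]'
python3 -m crank '[[33.6,-11.8,-2,0,0,0,85],[33.6,-11.8,-2,0,0,0,85],[33.6,-11.8,-2,0,0,0,85],[33.6,-11.8,-2,0,0,0,85],[33.6,-11.8,-2,0,0,0,85],[33.6,-11.8,-2,0,0,0,85],[33.6,-11.8,-2,0,0,0,85],[33.6,-11.8,-2,0,0,0,85]]'
python3 -m crank '[[33.6,-11.8,-2,0,0,0,85],[33.6,-11.8,-2,0,0,0,85],[33.6,-11.8,-2,0,0,0,85],[33.6,-11.8,-2,0,0,0,85],[33.6,-11.8,-2,0,0,0,85],[33.6,-11.8,-2,0,0,0,85],[33.6,-11.8,-2,0,0,0,85],[0,0,0,0,0,0,85]]'
cat >> h.py <<'E'
def go(x,y,z,psi=None):
    "print remaining tool-frame shift mm to target (mm) and turn about tool z for tool-x yaw psi deg, plus tilt error"
    o,r=st(); M=r.as_matrix(); p=np.array(o['eef_pos'])*1000; cur=np.degrees(np.arctan2(M[1,0],M[0,0]))
    d=np.array([x,y,z])-p
    print('t',round(o['t'],2),'p',p.round(1),'psi',cur.round(2),'tilt',M[:2,2].round(4),'j6',round(o['joints'][5],2),'op',round(o['opening'],3),'F',np.round(o['wrist_force'],1))
    print(' now-frame',(M.T@d).round(1), end=' ')
    if psi is not None:
        a=np.radians(psi); M2=np.array([[np.cos(a),np.sin(a),0],[np.sin(a),-np.cos(a),0],[0,0,-1]])
        print('turn',round(-np.radians((psi-cur+180)%360-180),4),'after-turn',(M2.T@d).round(1))
E
python3 - <<'E'
from h import *
c=snap('wrist','w1'); print(c['mtx']); go(577,18,250,41.8)
cv2.imwrite('pics/w1b.png',cv2.resize(c['image'][:,:,::-1],(800,500)))
E
```

```text
t: 0.82
eef_pos: [0.3194, -0.4491, 0.2348]
orientation: [-0.0, 0.934, 0.357, 0.0]
wrist_force: [0.7, 0.0, 0.9]
opening: 0.991
finger_force: 0.0
t: 1.48
eef_pos: [0.4568, -0.1994, 0.2511]
orientation: [-0.0, 0.934, 0.357, -0.0]
wrist_force: [0.4, -0.2, 0.0]
opening: 1.001
finger_force: 0.0
t: 2.15
eef_pos: [0.5781, 0.0219, 0.2652]
orientation: [-0.001, 0.933, 0.359, 0.001]
wrist_force: [-0.2, -0.2, 0.3]
opening: 0.996
finger_force: 0.0
[[279.02243994   0.         319.41593923]
 [  0.         279.02243994 201.51878445]
 [  0.           0.           1.        ]]
t 2.2 p [577.2  19.7 264.9] psi 42.06 tilt [-0.0005  0.0002] j6 0.67 op 0.993 F [ 0.3 -0.7  0.4]
 now-frame [-1.2  1.1 14.9] turn 0.0046 after-turn [-1.2  1.1 14.9]
```

View pics/w1b.png

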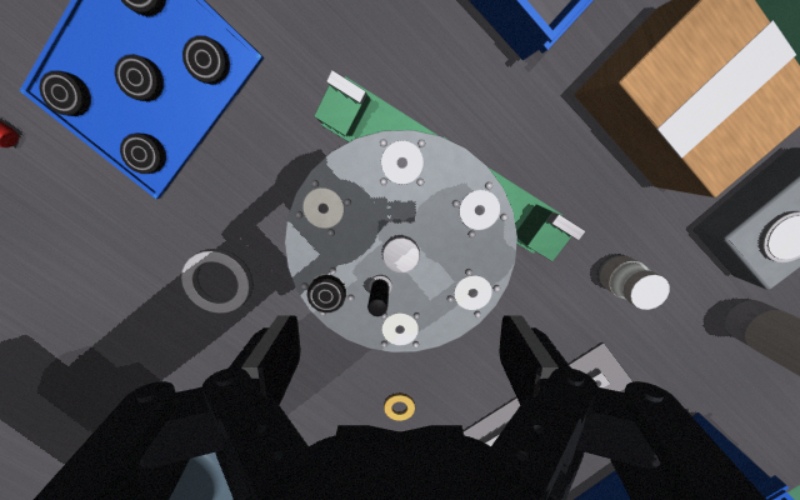

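```bash
python3 - <<'E'
from h import *
c=load('w1'); U=np.array([[402,162],[323,208],[400,329],[473,293],[480,210]])/1.25
P=ray(c,U,.042)[:,:2]; t,th,e=standfit(P,[1,2,4,5,6]); print('stand',(t*1000).round(1),np.degrees(th),(e*1000).round(1))
print('cap3',(ray(c,np.array([[326,293]])/1.25,.056)*1000).round(1))
print('cranktop',(ray(c,np.array([[378,308]])/1.25,.106)*1000).round(1))
# subpixel seats: brightness-weighted centroid of disc in rectified
for n in ['w1','side0','scene0']:
    c=load(n);P=[]
    for k,i in zip([1,2,4,5,6],range(5)):
        a=th+np.radians(30+60*(k-1)); x,y=t+.105*np.array([np.cos(a),np.sin(a)])
        im=cv2.cvtColor(rect(c,.042,x+.017,y+.017,.034,.034,6000),cv2.COLOR_BGR2GRAY)
        T,m=cv2.threshold(im,0,1,cv2.THRESH_OTSU); N,l,S,C=cv2.connectedComponentsWithStats(m)
        q=1+np.argmax(S[1:,4]); cs=cv2.findContours((l==q).astype(np.uint8),cv2.RETR_EXTERNAL,cv2.CHAIN_APPROX_NONE)[0]
        cs=max(cs,key=len); M=cv2.moments(cs); P.append([x+.017-M['m01']/M['m00']/6000,y+.017-M['m10']/M['m00']/6000])
    tt,hh,e=standfit(P,[1,2,4,5,6]); print(n,(tt*1000).round(1),np.degrees(hh).round(2),(e*1000).round(1))
sp=[(.489,.340),(.555,.293),(.565,.382),(.4195,.2955),(.4175,.3935)]
c=load('w1'); print((ray(c,np.array([[138,77],[142,154],[206,59],[64,93]])/1.25,.017)*1000).round(1))
# tray corners
print('tray',(ray(c,np.array([[262,58],[158,198],[22,92]])/1.25,.008)*1000).round(1))
c=load('side0'); print('mat/edge side',(ray(c,np.array([[448,160]])/1.25,.016)*1000).round(1))
E
```

```text
stand [542.  -13.6] 11.522302282526518 [0.5 0.4 0.1 0.4 0.4]
cap3 [[445.6  21.7  56. ]]
cranktop [[493.7 -23.8 106. ]]
w1 [542.  -13.5] 11.52 [0. 0. 0. 0. 0.]
side0 [542.  -13.5] 11.52 [0. 0. 0. 0. 0.]
scene0 [543.8 -14.9] 12.72 [0.4 1.9 6.7 4.1 2.6]
[[490.8 333.9  17. ]
 [420.6 288.9  17. ]
 [556.7 287.8  17. ]
 [420.5 387.3  17. ]]
tray [[597.8 246.6   8. ]
 [382.3 251.8   8. ]
 [384.6 430.1   8. ]]
mat/edge side [[ 582.2 -356.3   16. ]]
```

```bash
python3 -m crank '[[16.4,-32.8,12,0,0,0.01,62],[16.4,-32.8,12,0,0,0,62],[16.4,-32.8,12,0,0,0,62],[16.4,-32.8,12,0,0,0,62],[16.4,-32.8,12,0,0,0,62],[16.4,-32.8,12,0,0,0,62],[16.4,-32.8,12,0,0,0,62],[16.4,-32.8,12,0,0,0,62]]'
python3 -m crank '[[16.4,-32.8,12,0,0,0,62],[0,0,0,0,0,0,62],[0,0,0,0,0,0,62]]'
cat >> h.py <<'E'
def spares(c,z=.017,minr=.018):
    "dark blobs inside the blue tray area, rectified at cap top"
    s=2000; x0,y0,w,h=.615,.45,.22,.25; im=rect(c,z,x0,y0,w,h,s); hsv=cv2.cvtColor(im,cv2.COLOR_BGR2HSV)
    blue=((hsv[:,:,0]>95)&(hsv[:,:,0]<125)&(hsv[:,:,1]>110)).astype(np.uint8)
    fg=1-blue; fg=cv2.morphologyEx(fg,cv2.MORPH_OPEN,np.ones((9,9),np.uint8)); out=[]
    for k in cv2.findContours(fg,cv2.RETR_LIST,cv2.CHAIN_APPROX_NONE)[0]:
        (cx,cy),r=cv2.minEnclosingCircle(k); A=cv2.contourArea(k)
        if .016*s<r<.034*s and A>.6*np.pi*r*r:
            (ex,ey),_,_=cv2.fitEllipse(k); out.append([round(1000*(x0-ey/s),1),round(1000*(y0-ex/s),1),round(r/s*1000,1)])
    return out
E
python3 - <<'E'
from h import *
c=snap('wrist','w2'); go(489,338,150,41.5); print(spares(c))
print('side',spares(load('side0')));print('scene',spares(load('scene0')));print('w1',spares(load('w1')))
cv2.imwrite('pics/w2b.png',cv2.resize(c['image'][:,:,::-1],(800,500)))
E
```

```text
t: 2.87
eef_pos: [0.5012, 0.3013, 0.1685]
orientation: [0.0, 0.936, 0.352, -0.0]
wrist_force: [0.3, -0.1, -0.1]
opening: 0.724
finger_force: 0.0
t: 3.12
eef_pos: [0.4914, 0.3364, 0.1559]
orientation: [0.0, 0.936, 0.353, -0.001]
wrist_force: [0.6, -0.8, 0.3]
opening: 0.724
finger_force: 0.0
t 3.17 p [492.4 335.6 156.7] psi 41.26 tilt [-0.0007 -0.001 ] j6 1.26 op 0.723 F [-0.5 -0.   0.1]
 now-frame [-1.  -4.1  6.7] turn -0.0042 after-turn [-1.  -4.1  6.7]
[[420.2, 391.9, 24.2], [421.4, 294.2, 24.8], [490.0, 338.1, 23.4], [555.3, 292.7, 23.6], [566.1, 379.9, 22.8]]
side [[418.2, 394.1, 23.5], [419.3, 295.5, 24.1], [488.7, 340.0, 23.8], [554.4, 294.1, 24.6], [565.1, 381.9, 24.4]]
scene [[419.5, 393.9, 25.1], [421.1, 294.9, 25.0], [490.2, 338.9, 23.0], [557.4, 294.2, 25.1], [567.6, 381.6, 23.8]]
w1 [[420.1, 387.5, 26.9], [421.4, 289.5, 25.9], [490.1, 333.6, 25.7], [555.5, 288.2, 24.8]]
```

View pics/w2b.png

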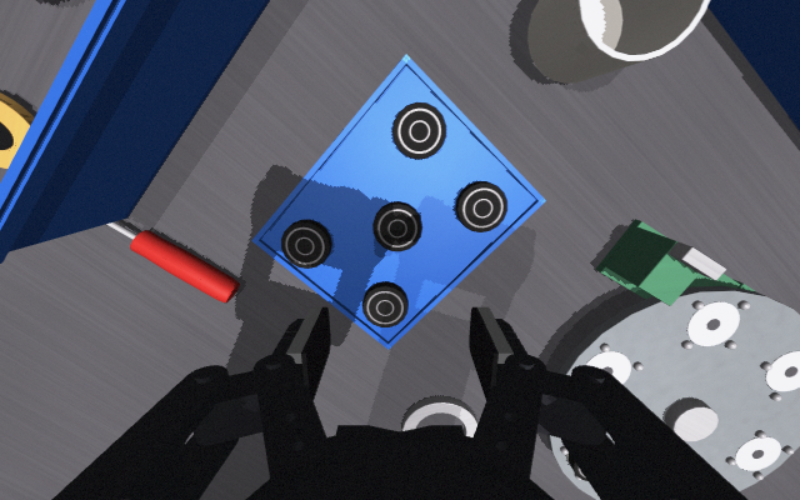

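```bash
python3 -m crank '[[-26.9,-5.5,30,0,0,-0.004,62],[-26.9,-5.5,30,0,0,0,62],[-26.9,-5.5,30,0,0,0,62],[0,0,0,0,0,0,62],[0,0,0,0,0,0,62]]'
python3 - <<'E'
from h import *
c=snap('wrist','w3'); print(spares(c)); go(420.5,294.9,6,41.5)
for i in range(3): go(420.5,294.9,6,41.5)
E
```

```text
t: 3.58
eef_pos: [0.4188, 0.2925, 0.0649]
orientation: [0.0, 0.936, 0.353, -0.003]
wrist_force: [-0.1, -0.5, 1.7]
opening: 0.726
finger_force: 0.0
[[419.5, 391.7, 23.7], [420.8, 294.0, 23.5], [489.5, 338.0, 22.8], [554.3, 292.8, 24.0]]
t 3.63 p [422.1 294.1  67.7] psi 41.33 tilt [0.0008 0.0001] j6 1.24 op 0.726 F [0.7 0.3 0.8]
 now-frame [-0.7 -1.7 61.7] turn -0.0029 after-turn [-0.6 -1.6 61.7]
t 3.63 p [422.1 294.1  67.7] psi 41.33 tilt [0.0008 0.0001] j6 1.24 op 0.726 F [0.7 0.3 0.8]
 now-frame [-0.7 -1.7 61.7] turn -0.0029 after-turn [-0.6 -1.6 61.7]
t 3.63 p [422.1 294.1  67.7] psi 41.33 tilt [0.0008 0.0001] j6 1.24 op 0.726 F [0.7 0.3 0.8]
 now-frame [-0.7 -1.7 61.7] turn -0.0029 after-turn [-0.6 -1.6 61.7]
t 3.63 p [422.1 294.1  67.7] psi 41.33 tilt [0.0008 0.0001] j6 1.24 op 0.726 F [0.7 0.3 0.8]
 now-frame [-0.7 -1.7 61.7] turn -0.0029 after-turn [-0.6 -1.6 61.7]
```

```bash
cat >> h.py <<'E'
def avg(x,y,z,psi,n=5):
    P=[];Y=[];T=[]
    for i in range(n):
        read_camera('wrist'); o,r=st(); M=r.as_matrix(); P.append(np.array(o['eef_pos'])*1000); Y.append(np.arctan2(M[1,0],M[0,0])); T.append(M[:2,2])
    p=np.mean(P,0); cur=np.degrees(np.mean(Y)); a=np.radians(psi); M2=np.array([[np.cos(a),np.sin(a),0],[np.sin(a),-np.cos(a),0],[0,0,-1]])
    print('t',round(o['t'],2),'p',p.round(1),'sd',np.std(P,0).round(2),'psi',cur.round(2),'tilt',np.mean(T,0).round(4),'op',round(o['opening'],3),'F',np.round(o['wrist_force'],1),'ff',round(float(np.max(o['finger_force'])),1))
    print('  turn',round(-np.radians((psi-cur+180)%360-180),4),'shift after turn',(M2.T@(np.array([x,y,z])-p)).round(1))
    return p
E
python3 - <<'E'
from h import *
avg(420.6,294.6,6,41.5)
E
```

```text
t 3.88 p [424.2 295.7  69.6] sd [0.36 0.34 0.31] psi 41.4 tilt [0.0046 0.0018] op 0.725 F [ 0.  -0.6  0.1] ff 0.0
  turn -0.0018 shift after turn [-3.4 -1.5 63.6]
```

```bash
python3 - <<'E'
from h import *
avg(420.6,294.6,6,41.5)
avg(420.6,294.6,6,41.5)
E
```

```text
t 4.13 p [422.2 295.7  68.1] sd [0.56 0.13 0.47] psi 41.47 tilt [0.0016 0.0007] op 0.728 F [-0.2  0.9 -0.2] ff 0.0
  turn -0.0005 shift after turn [-2.  -0.2 62.1]
t 4.38 p [421.2 295.4  67.2] sd [0.1  0.05 0.08] psi 41.48 tilt [-0.  0.] op 0.723 F [-1.1 -0.6  1.4] ff 0.0
  turn -0.0003 shift after turn [-1.   0.2 61.2]
```

```bash
python3 -m crank '[[-0.5,0,12,0,0,0,62],[-0.5,0,12,0,0,0,62],[0,0,12,0,0,0,62],[0,0,10,0,0,0,62],[0,0,8,0,0,0,62],[0,0,7,0,0,0,62],[0,0,0,0,0,0,62],[0,0,0,0,0,0,62]]'
python3 -m crank '[[0,0,0,0,0,0,62],[0,0,0,0,0,0,62],[0,0,0,0,0,0,40],[0,0,0,0,0,0,40],[0,0,0,0,0,0,40],[0,0,0,0,0,0,40],[0,0,0,0,0,0,40],[0,0,0,0,0,0,40]]'
python3 -m crank '[[0,0,0,0,0,0,40],[0,0,0,0,0,0,40],[0,0,-10,0,0,0,40],[0,0,-10,0,0,0,40],[0,0,-20,0,0,0,40],[0,0,-25,0,0,0,40],[0,0,-25,0,0,0,40],[0,0,-20,0,0,0,40]]'
```

```text
t: 5.05
eef_pos: [0.4202, 0.2946, 0.0057]
orientation: [0.0, 0.935, 0.354, -0.0]
wrist_force: [0.7, -0.4, -1.0]
opening: 0.726
finger_force: 0.0
t: 5.72
eef_pos: [0.4204, 0.2947, 0.0062]
orientation: [-0.0, 0.935, 0.354, 0.0]
wrist_force: [0.5, 0.4, 0.7]
opening: 0.469
finger_force: 0.0
t: 6.38
eef_pos: [0.4213, 0.2951, 0.1195]
orientation: [-0.0, 0.935, 0.354, 0.002]
wrist_force: [0.7, 0.6, 0.5]
opening: 0.469
finger_force: 0.0
```

```bash
python3 - <<'E'
from h import *
c=snap('wrist','w4'); print(spares(c)); avg(420.6,294.6,6,41.5,2)
s=snap('side','s4'); print(spares(s))
a=cv2.resize(c['image'][100:400,120:520,::-1],(800,600))
cv2.imwrite('pics/w4b.png',a)
E
```

```text
[[418.4, 391.7, 23.3], [419.8, 293.5, 23.4], [488.9, 337.7, 23.0], [554.1, 292.2, 23.7]]
t 6.53 p [422.9 295.8 120.5] sd [0.73 0.31 1.22] psi 41.48 tilt [0.0072 0.003 ] op 0.467 F [-0.1 -0.7  0. ] ff 0.0
  turn -0.0004 shift after turn [ -2.5  -0.7 114.5]
[[418.2, 394.1, 23.5], [419.3, 295.6, 24.0], [488.7, 340.0, 23.9], [554.4, 294.1, 24.7], [565.1, 382.0, 24.3]]
```

View pics/w4b.png

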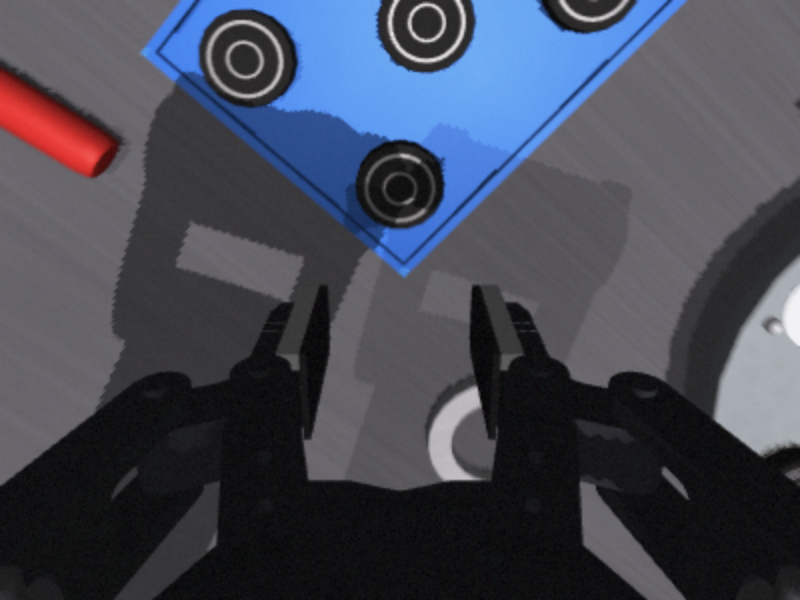

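```bash
python3 - <<'E'
from h import *
s=load('s4'); p=proj(s,[[.4222,.2954,.1195],[.4222,.2954,.1195+.02],[.4222,.2954,.1195+.04]]); print(p)
im=s['image'][:,:,::-1].copy()
for q in p: cv2.circle(im,tuple(int(v) for v in q.round()),1,(0,0,255),-1)
u,v=p[0].astype(int); a=im[max(0,v-130):v+100,max(0,u-150):u+150]; cv2.imwrite('pics/s4b.png',cv2.resize(a,None,fx=2.5,fy=2.5,interpolation=cv2.INTER_CUBIC)); print(max(0,v-130),max(0,u-150))
w=load('w4'); print(proj(w,[[.4222,.2954,.1195]]))
E
```

```text
[[311.81422895 311.27897651]
 [311.52304713 306.54164506]
 [311.21941085 301.60168797]]
181 161
[[319.82295464 227.90091875]]
```

View pics/s4b.png

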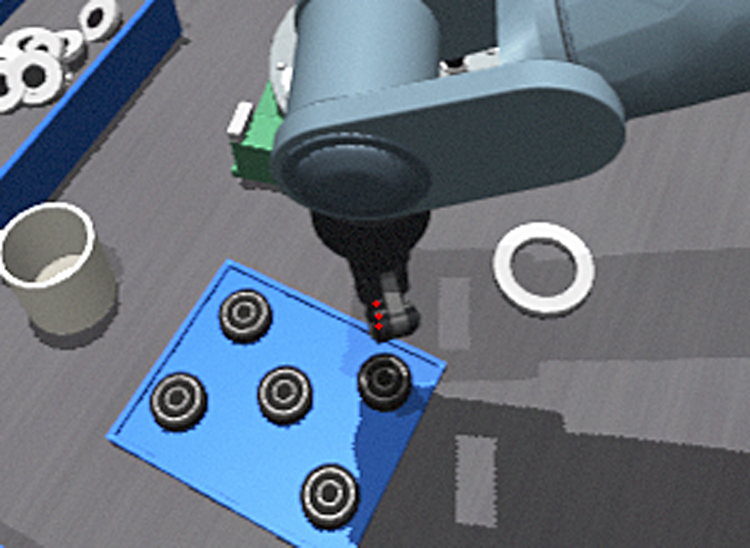

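```bash
python3 - <<'E'
from h import *
s=load('s4'); w=load('w4'); a=np.radians(41.5); X=np.array([np.cos(a),np.sin(a),0]);Y=np.array([np.sin(a),-np.cos(a),0]); T=np.array([.4222,.2954,.1195])
for b in (0,.018,.036):
    for y in (-.02,-.0345):
        P=[T+X*x+Y*y+[0,0,b] for x in(-.011,.011)]
        print(b,y,'side crop',((proj(s,P)-[161,181])*2.5).round().tolist(),'wrist crop',((proj(w,P)-[120,100])*2).round().tolist())
E
```

```text
0 -0.02 side crop [[399.0, 346.0], [370.0, 354.0]] wrist crop [[343.0, 285.0], [341.0, 226.0]]
0 -0.0345 side crop [[404.0, 365.0], [375.0, 373.0]] wrist crop [[302.0, 285.0], [298.0, 226.0]]
0.018 -0.02 side crop [[398.0, 336.0], [369.0, 344.0]] wrist crop [[338.0, 309.0], [335.0, 246.0]]
0.018 -0.0345 side crop [[404.0, 354.0], [374.0, 363.0]] wrist crop [[292.0, 309.0], [288.0, 246.0]]
0.036 -0.02 side crop [[398.0, 325.0], [368.0, 333.0]] wrist crop [[331.0, 339.0], [328.0, 270.0]]
0.036 -0.0345 side crop [[404.0, 344.0], [374.0, 352.0]] wrist crop [[281.0, 339.0], [276.0, 270.0]]
```

```bash
python3 -m crank '[[-0.5,0,25,0,0,0,62],[-0.5,-0.2,25,0,0,0,62],[0,0,20,0,0,0,62],[0,0,15,0,0,0,62],[0,0,14,0,0,0,62],[0,0,14,0,0,0,62],[0,0,0,0,0,0,62],[0,0,0,0,0,0,62]]'
python3 -m crank '[[0,0,5,0,0,0,62],[0,0,5,0,0,0,62],[0,0,5,0,0,0,62],[0,0,0,0,0,0,62],[0,0,0,0,0,0,62],[0,0,0,0,0,0,62]]'
python3 - <<'E'
from h import *
c=snap('wrist','w5'); avg(420.6,294.6,-15,41.5,3); s=snap('side','s5')
a=cv2.resize(c['image'][120:400,160:480,::-1],None,fx=1.5,fy=1.5); b=cv2.resize(s['image'][240:380,240:400,::-1],None,fx=2,fy=2)
H=max(a.shape[0],b.shape[0]); o=np.zeros((H,a.shape[1]+b.shape[1],3),np.uint8); o[:a.shape[0],:a.shape[1]]=a; o[:b.shape[0],a.shape[1]:]=b
cv2.imwrite('pics/w5b.png',o); print(o.shape)
E
```

```text
t: 7.25
eef_pos: [0.418, 0.2935, 0.0017]
orientation: [0.0, 0.935, 0.354, -0.002]
wrist_force: [0.4, -0.2, 0.3]
opening: 0.729
finger_force: 0.0
t: 7.75
eef_pos: [0.4197, 0.2943, -0.0116]
orientation: [-0.0, 0.935, 0.354, 0.0]
wrist_force: [0.5, 0.0, -0.7]
opening: 0.724
finger_force: 0.0
t 7.95 p [419.8 294.3 -11.5] sd [0.01 0.01 0.01] psi 41.47 tilt [0.0006 0.0002] op 0.73 F [-0.9 -0.1  0.1] ff 0.0
  turn -0.0005 shift after turn [0.8 0.3 3.5]
(420, 800, 3)
```

View pics/w5b.png

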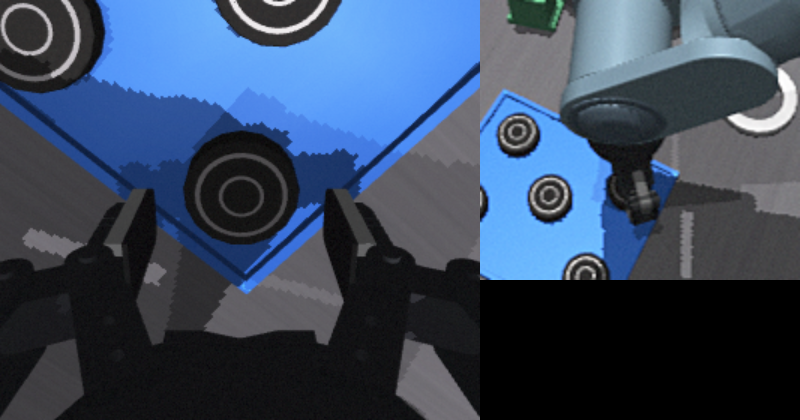

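```bash
python3 -m crank '[[0.5,0,5,0,0,0,62],[0.3,0,5,0,0,0,62],[0,0,5,0,0,0,62],[0,0,4,0,0,0,62],[0,0,0,0,0,0,62],[0,0,0,0,0,0,62],[0,0,0,0,0,0,62]]'
python3 - <<'E'
from h import *
c=snap('wrist','w6'); avg(420.6,294.6,-30,41.5,3); print(spares(c))
print((proj(c,[[.4206,.2946,.017]])-[160,120])*1.5)
cv2.imwrite('pics/w6b.png',cv2.resize(c['image'][120:400,160:480,::-1],None,fx=2,fy=2))
E
```

```text
t: 8.58
eef_pos: [0.4202, 0.2947, -0.0308]
orientation: [0.0, 0.935, 0.354, -0.0]
wrist_force: [0.2, -0.8, 1.2]
opening: 0.73
finger_force: 0.0
t 8.78 p [420.4 294.8 -30.6] sd [0.02 0.01 0.02] psi 41.47 tilt [0.0005 0.0002] op 0.727 F [ 0.6  0.6 -0.1] ff 0.0
  turn -0.0005 shift after turn [ 0.   0.3 -0.6]
[[419.7, 390.7, 24.9], [420.8, 294.5, 25.0], [488.7, 337.8, 22.9]]
[[239.93704118 216.75988263]]
```

View pics/w6b.png

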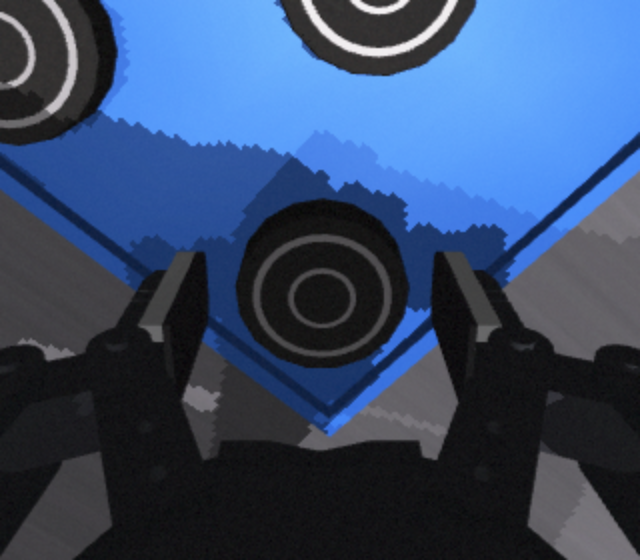

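```bash
python3 -m crank '[[0,0,3,0,0,0,62],[0,0,3,0,0,0,62],[0,0,0,0,0,0,62],[0,0,0,0,0,0,62],[0,0,0,0,0,0,40],[0,0,0,0,0,0,40],[0,0,0,0,0,0,40],[0,0,0,0,0,0,40]]'
python3 -m crank '[[0,0,0,0,0,0,40],[0,0,0,0,0,0,40],[0,0,0,0,0,0,40]]'
```

```text
t: 9.45
eef_pos: [0.4214, 0.2952, -0.0351]
orientation: [-0.0, 0.935, 0.354, 0.001]
wrist_force: [-2.7, -2.3, 10.4]
opening: 0.529
finger_force: 64.8
t: 9.7
eef_pos: [0.4214, 0.2953, -0.0351]
orientation: [-0.0, 0.935, 0.354, 0.001]
wrist_force: [-2.0, -1.8, 10.1]
opening: 0.523
finger_force: 64.8
```

```bash
python3 -m crank '[[0,0,-5,0,0,0,40],[0,0,-10,0,0,0,40],[0,0,-20,0,0,0,40],[0,0,-25,0,0,0,40],[0,0,-25,0,0,0,40],[0,0,-20,0,0,0,40],[-10,14,-10,0,0,0,40],[-17,24.2,0,0,0,0,40]]'
python3 -m crank '[[-19.9,28.3,0,0,0,0,40],[-19.9,28.3,0,0,0,0,40],[-19.9,28.3,0,0,0,0,40],[-19.9,28.3,0,0,0,0,40],[-19.9,28.3,0,0,0,0,40],[-19.9,28.3,0,0,0,0,40],[-19.9,28.3,0,0,0,0,40],[-19.9,28.3,0,0,0,0,40]]'
python3 -m crank '[[-17,24,0,0,0,0,40],[-10,14,0,0,0,0,40],[-5,7,0,0,0,0,40],[0,0,0,0,0,0,40],[0,0,0,0,0,0,40],[0,0,0,0,0,0,40],[0,0,0,0,0,0,40],[0,0,0,0,0,0,40]]'
python3 - <<'E'
from h import *
p=avg(463.7,-82.6,5,41.5,4)
c=snap('wrist','w7'); 
cv2.imwrite('pics/w7b.png',cv2.resize(c['image'][100:400,120:520,::-1],(800,600)))
E
```

```text
t: 10.37
eef_pos: [0.4274, 0.2499, 0.0821]
orientation: [-0.0, 0.935, 0.356, 0.004]
wrist_force: [0.8, -0.6, -0.5]
opening: 0.527
finger_force: 61.2
t: 11.03
eef_pos: [0.4558, -0.0286, 0.0789]
orientation: [0.0, 0.935, 0.354, 0.0]
wrist_force: [0.9, -0.1, -1.8]
opening: 0.522
finger_force: 61.2
t: 11.7
eef_pos: [0.4615, -0.0807, 0.0781]
orientation: [-0.0, 0.935, 0.355, -0.0]
wrist_force: [-0.5, -0.4, -0.9]
opening: 0.524
finger_force: 61.3
t 11.9 p [461.6 -81.1  78.2] sd [0.04 0.18 0.02] psi 41.53 tilt [-0.0001  0.0001] op 0.526 F [ 0.6 -0.5 -0.5] ff 61.3
  turn 0.0006 shift after turn [ 0.6  2.5 73.2]
```

View pics/w7b.png

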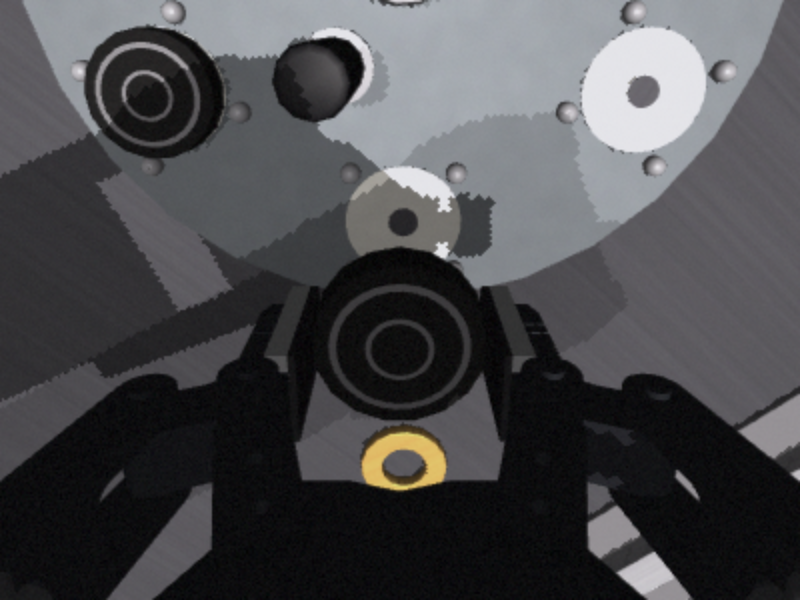

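```bash
python3 - <<'E'
from h import *
c=load('w7'); f=lambda x,y:[120+x/2,100+y/2]
print((ray(c,[f(403,222),f(643,91)],.042)*1000).round(1)); print('cap3',(ray(c,[f(147,95)],.056)*1000).round(1)); print('crank top',(ray(c,[f(310,80)],.106)*1000).round(1))
for z in(.126,.130,.134): print('held',(ray(c,[f(400,350)],z)*1000).round(1))
print('pred seat4,5', [(542.3+105*np.cos(np.radians(11.5+a)),-13+105*np.sin(np.radians(11.5+a))) for a in(210,270)])
E
```

```text
[[ 463.2  -82.4   42. ]
 [ 563.  -115.5   42. ]]
cap3 [[442.2  21.   56. ]]
crank top [[493.3 -21.9 106. ]]
held [[457.3 -85.7 126. ]]
held [[459.2 -84.1 130. ]]
held [[461.1 -82.4 134. ]]
pred seat4,5 [(np.float64(463.65964931715473), np.float64(-82.57510506265244)), (np.float64(563.2336331138056), np.float64(-115.89209398518712))]
```

```bash
python3 -m crank '[[0.7,1.1,15,0,0,0,40],[0.8,1.2,20,0,0,0,40],[0,0,12,0,0,0,40],[0,0,8,0,0,0,40],[0,0,4,0,0,0,40],[0,0,0,0,0,0,40],[0,0,0,0,0,0,40],[0,0,0,0,0,0,40]]'
python3 - <<'E'
from h import *
avg(464.2,-81.8,5,41.5,4)
E
```

```text
t: 12.62
eef_pos: [0.4651, -0.0828, 0.0201]
orientation: [0.001, 0.935, 0.354, 0.001]
wrist_force: [0.6, -0.7, -0.0]
opening: 0.524
finger_force: 61.3
t 12.82 p [465.  -82.8  20. ] sd [0.12 0.04 0.12] psi 41.47 tilt [ 0.0014 -0.0006] op 0.524 F [ 0.1 -0.7 -0.7] ff 61.3
  turn -0.0005 shift after turn [ 0.1 -1.2 15. ]
```

```bash
python3 -m crank '[[0,-0.6,3,0,0,0,40],[0,-0.6,3,0,0,0,40],[0,0,3,0,0,0,40],[0,0,2,0,0,0,40],[0,0,1.5,0,0,0,40],[0,0,0,0,0,0,40],[0,0,0,0,0,0,40],[0,0,0,0,0,0,40]]'
python3 - <<'E'
from h import *
avg(464.2,-81.8,5,41.5,4)
c=snap('wrist','w8')
E
python3 -m crank '[[0,0,1,0,0,0,40],[0,0,1,0,0,0,40],[0,0,0,0,0,0,40]]'
python3 -m crank '[[0,0,0.5,0,0,0,40],[0,0,0,0,0,0,40]]'
```

```text
t: 13.48
eef_pos: [0.4637, -0.0816, 0.0068]
orientation: [0.0, 0.935, 0.354, 0.0]
wrist_force: [-0.1, -0.5, -0.8]
opening: 0.521
finger_force: 61.3
t 13.68 p [463.7 -81.7   6.8] sd [0.01 0.01 0.01] psi 41.47 tilt [ 0.0003 -0.0001] op 0.523 F [-0.2  0.2 -0.4] ff 61.3
  turn -0.0005 shift after turn [0.3 0.5 1.8]
t: 13.98
eef_pos: [0.4634, -0.0815, 0.0045]
orientation: [-0.0, 0.935, 0.354, -0.0]
wrist_force: [0.0, 0.0, -0.6]
opening: 0.525
finger_force: 61.3
t: 14.15
eef_pos: [0.4635, -0.0816, 0.0041]
orientation: [-0.0, 0.935, 0.354, -0.0]
wrist_force: [-0.4, -0.2, -0.1]
opening: 0.526
finger_force: 61.3
```

```bash
python3 -m crank '[[0,0,1,0,0,0,40],[0,0,0,0,0,0,40]]'; python3 -m crank '[[0,0,1,0,0,0,40],[0,0,0,0,0,0,40]]'; python3 -m crank '[[0,0,1,0,0,0,40],[0,0,0,0,0,0,40]]'
```

```text
t: 14.32
eef_pos: [0.4638, -0.0818, 0.0039]
orientation: [0.0, 0.935, 0.354, -0.0]
wrist_force: [-1.7, 0.8, 6.1]
opening: 0.523
finger_force: 65.1
t: 14.48
eef_pos: [0.4642, -0.0822, 0.0038]
orientation: [0.0, 0.935, 0.355, -0.0]
wrist_force: [-5.4, 1.0, 12.4]
opening: 0.524
finger_force: 68.0
t: 14.65
eef_pos: [0.4647, -0.0827, 0.0038]
orientation: [0.001, 0.935, 0.355, -0.0]
wrist_force: [-7.9, -0.2, 19.0]
opening: 0.529
finger_force: 69.5
```

```bash
python3 -m crank '[[0,0,-2.5,0,0,0,40],[0,0,0,0,0,0,40],[0,0,0,0,0,0,50],[0,0,0,0,0,0,56],[0,0,0,0,0,0,62],[0,0,0,0,0,0,62],[0,0,-3,0,0,0,62],[0,0,-6,0,0,0,62]]'
python3 -m crank '[[0,0,-10,0,0,0,62],[0,0,-20,0,0,0,62],[0,0,-25,0,0,0,62],[0,0,-15,0,0,0,62],[0,0,0,0,0,0,62],[0,0,0,0,0,0,62]]'
python3 - <<'E'
from h import *
c=snap('wrist','w9'); s=snap('side','s9'); go(464,-82,80,41.5)
a=np.radians(221.5); x,y=.5423+.105*np.cos(a),-.013+.105*np.sin(a); print(x,y, spares(s))
A=[rect(q,.056,x+.05,y+.05,.1,.1,3900) for q in (c,s)]
for q in A: cv2.circle(q,(195,195),92,(0,0,255),1)
cv2.imwrite('pics/w9b.png',np.hstack(A))
E
```

```text
t: 15.32
eef_pos: [0.4628, -0.0813, 0.0122]
orientation: [-0.001, 0.935, 0.354, -0.001]
wrist_force: [0.6, -0.4, -0.4]
opening: 0.726
finger_force: 0.0
t: 15.82
eef_pos: [0.4645, -0.082, 0.0841]
orientation: [0.001, 0.935, 0.354, 0.001]
wrist_force: [0.7, -0.8, -1.0]
opening: 0.728
finger_force: 0.0
t 15.92 p [462.9 -81.3  82. ] psi 41.47 tilt [-0.0012  0.0006] j6 0.43 op 0.725 F [-0.4 -0.1 -0.6]
 now-frame [0.4 1.3 2. ] turn -0.0005 after-turn [0.4 1.3 2. ]
0.4636596493171548 -0.08257510506265243 [[418.2, 394.0, 23.6], [488.7, 340.0, 23.8], [554.5, 294.0, 24.7], [565.1, 381.9, 24.3]]
```

View pics/w9b.png

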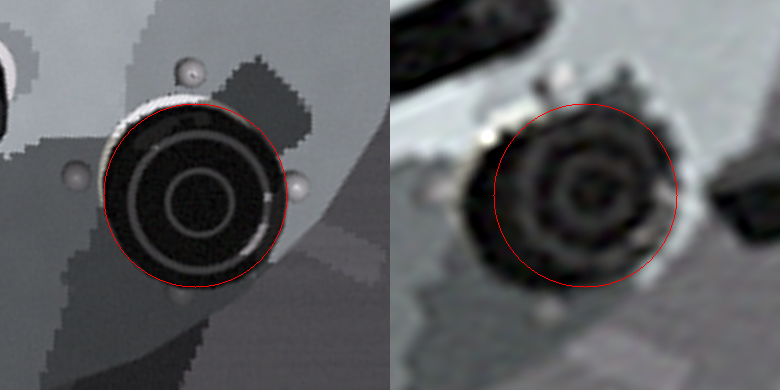

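```bash
python3 -m crank '[[15,-11,0,0,0,0,62],[25,-18,0,0,0,0,62],[30,-21.8,0,0,0,0,62],[30,-21.8,0,0,0,0,62],[30,-21.8,0,0,0,0,62],[30,-21.8,0,0,0,0,62],[30,-21.8,0,0,0,0,62],[30,-21.8,0,0,0,0,62]]'
python3 -m crank '[[30,-21.8,0,0,0,0,62],[30,-21.8,0,0,0,0,62],[30,-21.8,0,0,0,0,62],[30,-21.8,0,0,0,0,62],[25,-18.2,10,0,0,0,62],[14,-10.2,15,0,0,0,62],[5,-3.4,10,0,0,0,62],[0,0,5,0,0,0,62]]'
python3 -m crank '[[0,0,0,0,0,0,62],[0,0,0,0,0,0,62],[0,0,0,0,0,0,62],[0,0,0,0,0,0,62],[0,0,0,0,0,0,62],[0,0,0,0,0,0,62]]'
python3 - <<'E'
from h import *
c=snap('wrist','w10'); s=snap('side','s10'); print(spares(c)); print(spares(s)); avg(566.3,381,-29.5,41.5,4)
E
```

```text
t: 16.58
eef_pos: [0.5214, 0.1856, 0.081]
orientation: [-0.0, 0.935, 0.354, -0.002]
wrist_force: [1.1, -0.9, 0.2]
opening: 0.725
finger_force: 0.0
t: 17.25
eef_pos: [0.5645, 0.3817, 0.0389]
orientation: [0.0, 0.935, 0.355, -0.003]
wrist_force: [-0.6, -0.2, -0.6]
opening: 0.729
finger_force: 0.0
t: 17.75
eef_pos: [0.5671, 0.3813, 0.0435]
orientation: [-0.0, 0.935, 0.354, 0.001]
wrist_force: [0.3, -0.1, -0.2]
opening: 0.724
finger_force: 0.0
[[492.5, 340.0, 26.7], [567.2, 381.1, 24.1]]
[[418.3, 393.9, 23.6], [488.7, 339.9, 24.1], [554.4, 294.1, 24.8]]
t 18.05 p [566.7 381.6  42.9] sd [0.05 0.03 0.1 ] psi 41.47 tilt [0.0002 0.0001] op 0.728 F [ 0.1 -0.1 -0.2] ff 0.0
  turn -0.0006 shift after turn [-0.7  0.2 72.4]
```

```bash
python3 -m crank '[[-0.2,0.2,15,0,0,0,62],[0,0,20,0,0,0,62],[0,0,15,0,0,0,62],[0,0,10,0,0,0,62],[0,0,7,0,0,0,62],[0,0,5,0,0,0,62],[0,0,0,0,0,0,62],[0,0,0,0,0,0,62]]'
python3 -m crank '[[0,0,0,0,0,0,62],[0,0,0,0,0,0,62],[0,0,0,0,0,0,62],[0,0,0,0,0,0,40],[0,0,0,0,0,0,40],[0,0,0,0,0,0,40],[0,0,0,0,0,0,40],[0,0,0,0,0,0,40]]'
python3 - <<'E'
from h import *
avg(566.7,381,-29.5,41.5,4)
E
```

```text
t: 18.72
eef_pos: [0.567, 0.3815, -0.0291]
orientation: [-0.0, 0.935, 0.354, 0.0]
wrist_force: [0.3, 0.2, 0.4]
opening: 0.725
finger_force: 0.0
t: 19.38
eef_pos: [0.5674, 0.3817, -0.0282]
orientation: [-0.0, 0.935, 0.354, 0.001]
wrist_force: [0.1, -0.6, 5.4]
opening: 0.515
finger_force: 61.2
t 19.58 p [567.4 381.7 -28.2] sd [0.01 0.01 0.01] psi 41.47 tilt [0.0014 0.0007] op 0.518 F [-0.8  0.2  5.1] ff 61.2
  turn -0.0005 shift after turn [-1.   0.1  1.3]
```

```bash
python3 -m crank '[[0,0,-5,0,0,0,40],[0,0,-10,0,0,0,40],[0,0,-20,0,0,0,40],[0,0,-25,0,0,0,40],[0,0,-25,0,0,0,40],[0,0,-15,0,0,0,40],[-8,12.8,-8,0,0,0,40],[-15,24,0,0,0,0,40]]'
python3 -m crank '[[-19,30.4,0,0,0,0,40],[-19,30.4,0,0,0,0,40],[-19,30.4,0,0,0,0,40],[-19,30.4,0,0,0,0,40],[-19,30.4,0,0,0,0,40],[-19,30.4,0,0,0,0,40],[-18,28.7,0,0,0,0,40],[-12,19.2,0,0,0,0,40]]'
python3 -m crank '[[-7,11.2,0,0,0,0,40],[0,0,0,0,0,0,40],[0,0,0,0,0,0,40],[0,0,0,0,0,0,40],[0,0,0,0,0,0,40],[0,0,0,0,0,0,40],[0,0,0,0,0,0,40],[0,0,0,0,0,0,40]]'
python3 - <<'E'
from h import *
c=snap('wrist','w11'); avg(621.6,57.3,16,41.5,4)
E
```

```text
t: 20.25
eef_pos: [0.5747, 0.34, 0.0815]
orientation: [-0.0, 0.935, 0.356, 0.002]
wrist_force: [0.1, -0.9, -0.7]
opening: 0.515
finger_force: 61.1
t: 20.92
eef_pos: [0.6176, 0.0667, 0.0779]
orientation: [0.0, 0.936, 0.353, -0.001]
wrist_force: [-0.3, 0.4, -0.3]
opening: 0.516
finger_force: 61.1
t: 21.58
eef_pos: [0.6204, 0.0583, 0.0787]
orientation: [-0.0, 0.935, 0.355, -0.0]
wrist_force: [0.5, 0.4, 0.0]
opening: 0.517
finger_force: 61.1
t 21.83 p [620.5  57.8  78.7] sd [0.03 0.14 0.01] psi 41.49 tilt [0. 0.] op 0.515 F [-0.6 -0.  -0.8] ff 61.1
  turn -0.0001 shift after turn [ 0.5  1.1 62.7]
```

```bash
python3 -m crank '[[0.3,0.5,15,0,0,0,40],[0.2,0.5,20,0,0,0,40],[0,0,12,0,0,0,40],[0,0,8,0,0,0,40],[0,0,4,0,0,0,40],[0,0,0,0,0,0,40],[0,0,0,0,0,0,40],[0,0,0,0,0,0,40]]'
python3 - <<'E'
from h import *
avg(621.6,57.3,12,41.5,5)
E
```

```text
t: 22.5
eef_pos: [0.6225, 0.0571, 0.0208]
orientation: [0.0, 0.935, 0.354, 0.001]
wrist_force: [-0.5, -0.1, -0.4]
opening: 0.513
finger_force: 61.1
t 22.75 p [622.2  57.1  20.6] sd [0.18 0.02 0.21] psi 41.47 tilt [ 0.0015 -0.0001] op 0.511 F [ 0.6 -0.3 -0.8] ff 61.1
  turn -0.0005 shift after turn [-0.3 -0.6  8.6]
```

```bash
python3 -m crank '[[0,-0.3,2,0,0,0,40],[0,0,2,0,0,0,40],[0,0,2,0,0,0,40],[0,0,1,0,0,0,40],[0,0,0,0,0,0,40],[0,0,0,0,0,0,40]]'
python3 -m crank '[[0,0,1,0,0,0,40],[0,0,0,0,0,0,40],[0,0,0,0,0,0,40]]'
python3 -m crank '[[0,0,1,0,0,0,40],[0,0,0,0,0,0,40],[0,0,0,0,0,0,40]]'
python3 -m crank '[[0,0,1,0,0,0,40],[0,0,0,0,0,0,40],[0,0,0,0,0,0,40]]'
```

```text
t: 23.25
eef_pos: [0.6213, 0.0574, 0.0125]
orientation: [-0.0, 0.935, 0.354, -0.0]
wrist_force: [0.2, 0.3, -0.4]
opening: 0.515
finger_force: 61.1
t: 23.5
eef_pos: [0.6214, 0.0574, 0.0117]
orientation: [-0.0, 0.935, 0.354, -0.0]
wrist_force: [-0.8, 0.4, -0.2]
opening: 0.519
finger_force: 61.1
t: 23.75
eef_pos: [0.6216, 0.0573, 0.0109]
orientation: [0.0, 0.935, 0.354, 0.0]
wrist_force: [-0.2, -0.6, -0.5]
opening: 0.516
finger_force: 61.2
t: 24.0
eef_pos: [0.6217, 0.0573, 0.0108]
orientation: [0.0, 0.935, 0.354, 0.0]
wrist_force: [-3.0, -0.6, 6.2]
opening: 0.513
finger_force: 61.7
```

```bash
python3 -m crank '[[0,0,-0.5,0,0,0,40],[0,0,0,0,0,0,50],[0,0,0,0,0,0,56],[0,0,0,0,0,0,60],[0,0,0,0,0,0,60],[0,0,-3,0,0,0,60],[0,0,-6,0,0,0,60],[0,0,-10,0,0,0,60]]'
python3 -m crank '[[0,0,-20,0,0,0,60],[0,0,-25,0,0,0,60],[0,0,-15,0,0,-0.06,60],[0,0,0,0,0,-0.11,60],[0,0,0,0,0,-0.11,60],[0,0,0,0,0,-0.11,60],[0,0,0,0,0,-0.11,60],[0,0,0,0,0,-0.11,60]]'
python3 -m crank '[[0,0,0,0,0,-0.11,60],[0,0,0,0,0,-0.11,60],[0,0,0,0,0,-0.11,60],[10,-0.8,0,0,0,-0.107,60],[24,-1.9,0,0,0,0,60],[34,-2.5,0,0,0,0,60],[34,-2.5,0,0,0,0,60],[34,-2.5,0,0,0,0,60]]'
python3 -m crank '[[34,-2.5,0,0,0,0,60],[34,-2.5,5,0,0,0,60],[24,-1.6,15,0,0,0,60],[12,-0.9,15,0,0,0,60],[4,0,7,0,0,0,60],[0,0,0,0,0,0,60],[0,0,0,0,0,0,60],[0,0,0,0,0,0,60]]'
python3 -m crank '[[0,0,0,0,0,0,60],[0,0,0,0,0,0,60],[0,0,0,0,0,0,60],[0,0,0,0,0,0,60]]'
python3 - <<'E'
from h import *
c=snap('wrist','w12'); s=snap('side','s12'); print(spares(c)); print(spares(s)); avg(555.7,293.1,-29.5,101.5,4)
E
```

```text
t: 24.67
eef_pos: [0.6206, 0.0574, 0.0288]
orientation: [-0.0, 0.935, 0.354, -0.001]
wrist_force: [-0.4, -0.4, -0.2]
opening: 0.707
finger_force: 0.0
t: 25.33
eef_pos: [0.6218, 0.0574, 0.0905]
orientation: [0.001, 0.784, 0.621, 0.001]
wrist_force: [0.7, -0.4, 0.5]
opening: 0.702
finger_force: 0.0
t: 26.0
eef_pos: [0.5855, 0.19, 0.0906]
orientation: [0.001, 0.633, 0.774, 0.001]
wrist_force: [1.5, -0.0, -0.1]
opening: 0.705
finger_force: 0.0
t: 26.67
eef_pos: [0.5579, 0.2925, 0.0485]
orientation: [0.001, 0.633, 0.774, 0.001]
wrist_force: [0.1, 0.4, -1.1]
opening: 0.705
finger_force: 0.0
t: 27.0
eef_pos: [0.557, 0.2929, 0.0476]
orientation: [0.0, 0.633, 0.774, 0.0]
wrist_force: [-0.1, 0.1, -0.6]
opening: 0.702
finger_force: 0.0
[[489.9, 338.1, 23.5], [554.7, 293.1, 24.1]]
[[418.3, 393.8, 23.9], [488.8, 339.7, 24.2], [554.6, 294.1, 24.8]]
t 27.3 p [556.6 293.2  47.2] sd [0.04 0.04 0.05] psi 101.46 tilt [-0.  0.] op 0.701 F [0.3 0.4 0.8] ff 0.0
  turn -0.0008 shift after turn [ 0.1 -0.9 76.7]
```

```bash
python3 -m crank '[[0,-0.5,15,0,0,0,60],[0,-0.4,20,0,0,0,60],[0,0,18,0,0,0,60],[0,0,11,0,0,0,60],[0,0,7,0,0,0,60],[0,0,5,0,0,0,60],[0,0,0,0,0,0,60],[0,0,0,0,0,0,60]]'
python3 -m crank '[[0,0,0,0,0,0,60],[0,0,0,0,0,0,60],[0,0,0,0,0,0,40],[0,0,0,0,0,0,40],[0,0,0,0,0,0,40],[0,0,0,0,0,0,40],[0,0,0,0,0,0,40],[0,0,0,0,0,0,40]]'
python3 - <<'E'
from h import *
avg(555.5,293.2,-29.5,101.5,4)
for k in (2,5,6):
    a=np.radians(11.5+30+60*(k-1)); print(k,542.3+105*np.cos(a),-13+105*np.sin(a))
E
```

```text
t: 27.97
eef_pos: [0.5563, 0.2932, -0.0282]
orientation: [0.0, 0.633, 0.774, 0.0]
wrist_force: [-0.0, 0.4, 0.1]
opening: 0.704
finger_force: 0.0
t: 28.63
eef_pos: [0.5567, 0.2934, -0.0274]
orientation: [0.001, 0.633, 0.774, 0.001]
wrist_force: [-1.6, -0.3, 5.3]
opening: 0.517
finger_force: 60.5
t 28.83 p [556.7 293.4 -27.4] sd [0.02 0.01 0.01] psi 101.46 tilt [0.0018 0.0006] op 0.515 F [-1.8 -0.4  5.9] ff 60.5
  turn -0.0007 shift after turn [ 0.1 -1.2  2.1]
2 521.3663668861942 89.8920939851871
5 563.2336331138056 -115.89209398518712
6 641.8739837966509 -46.31698892253465
```

```bash
python3 -m crank '[[0,0,-5,0,0,0,40],[0,0,-10,0,0,0,40],[0,0,-20,0,0,0,40],[0,0,-25,0,0,0,40],[0,0,-25,0,0,0,40],[0,0,-15,0,0,0,40],[-12,-4.7,-8,0,0,0,40],[-25,-9.8,0,0,0,0,40]]'
python3 -m crank '[[-32,-12.5,0,0,0,0,40],[-32,-12.5,0,0,0,0,40],[-32,-12.5,0,0,0,0,40],[-30,-11.7,0,0,0,0,40],[-19,-7.4,0,0,0,0,40],[-10.4,-4,0,0,0,0,40],[0,0,0,0,0,0,40],[0,0,0,0,0,0,40]]'
python3 -m crank '[[0,0,10,0,0,0,40],[0,0,20,0,0,0,40],[0,0,15,0,0,0,40],[0,0,9,0,0,0,40],[0,0,5,0,0,0,40],[0,0,0,0,0,0,40],[0,0,0,0,0,0,40],[0,0,0,0,0,0,40]]'
python3 -m crank '[[0,0,0,0,0,0,40],[0,0,0,0,0,0,40],[0,0,0,0,0,0,40],[0,0,0,0,0,0,40]]'
python3 - <<'E'
from h import *
c=snap('wrist','w13'); avg(521.4,89.9,13,101.5,4)
E
```

```text
t: 29.5
eef_pos: [0.5511, 0.2558, 0.0832]
orientation: [0.002, 0.632, 0.775, 0.003]
wrist_force: [1.2, -1.3, -1.1]
opening: 0.51
finger_force: 61.1
t: 30.17
eef_pos: [0.5206, 0.0898, 0.0796]
orientation: [0.0, 0.633, 0.774, 0.0]
wrist_force: [-0.1, 0.5, -1.0]
opening: 0.515
finger_force: 61.1
t: 30.83
eef_pos: [0.5212, 0.0898, 0.021]
orientation: [0.001, 0.633, 0.774, 0.001]
wrist_force: [0.5, -0.2, -0.6]
opening: 0.513
finger_force: 61.1
t: 31.17
eef_pos: [0.5206, 0.0895, 0.0205]
orientation: [0.0, 0.633, 0.774, 0.0]
wrist_force: [-0.4, -0.1, -0.2]
opening: 0.516
finger_force: 61.1
t 31.42 p [520.4  89.5  20.3] sd [0.04 0.01 0.05] psi 101.46 tilt [0.0002 0.    ] op 0.512 F [ 0.1 -0.4 -0.9] ff 61.1
  turn -0.0008 shift after turn [0.2 1.1 7.3]
```

```bash
python3 -m crank '[[0,0.5,2,0,0,0,40],[0.2,0.5,2,0,0,0,40],[0,0,2,0,0,0,40],[0,0,1.2,0,0,0,40],[0,0,0,0,0,0,40],[0,0,0,0,0,0,40]]'
python3 -m crank '[[0,0,1,0,0,0,40],[0,0,0,0,0,0,40],[0,0,0,0,0,0,40]]'
python3 -m crank '[[0,0,1,0,0,0,40],[0,0,0,0,0,0,40],[0,0,0,0,0,0,40]]'
```

```text
t: 31.92
eef_pos: [0.5212, 0.0899, 0.0128]
orientation: [-0.0, 0.633, 0.774, -0.0]
wrist_force: [0.4, 0.3, -0.4]
opening: 0.512
finger_force: 61.1
t: 32.17
eef_pos: [0.5212, 0.09, 0.012]
orientation: [-0.0, 0.633, 0.774, -0.0]
wrist_force: [0.1, 0.3, -0.4]
opening: 0.514
finger_force: 61.1
t: 32.42
eef_pos: [0.5216, 0.09, 0.0116]
orientation: [0.0, 0.633, 0.774, 0.0]
wrist_force: [-2.5, 0.3, 6.0]
opening: 0.516
finger_force: 61.6
```

```bash
python3 -m crank '[[0,0,-0.5,0,0,0,40],[0,0,0,0,0,0,50],[0,0,0,0,0,0,56],[0,0,0,0,0,0,60],[0,0,0,0,0,0,60],[0,0,-3,0,0,0,60],[0,0,-6,0,0,0,60],[0,0,-10,0,0,0,60]]'
python3 -m crank '[[0,0,-20,0,0,0,60],[0,0,-25,0,0,0,60],[8,0.6,-10,0,0,0,60],[22,1.6,0,0,0,0,60],[34,2.5,0,0,0,0,60],[34,2.5,0,0,0,0,60],[34,2.5,0,0,0,0,60],[34,2.5,0,0,0,0,60]]'
python3 -m crank '[[34,2.5,5,0,0,0,60],[30,2.3,10,0,0,0,60],[14,1,15,0,0,0,60],[6.3,0.6,10,0,0,0,60],[0,0,0,0,0,0,60],[0,0,0,0,0,0,60],[0,0,0,0,0,0,60],[0,0,0,0,0,0,60]]'
python3 -m crank '[[0,0,0,0,0,0,60],[0,0,0,0,0,0,60],[0,0,0,0,0,0,60],[0,0,0,0,0,0,60]]'
python3 - <<'E'
from h import *
c=snap('wrist','w14'); s=snap('side','s14'); print(spares(c)); print(spares(s)); avg(489.8,339,-29.5,101.5,4)
E
```

```text
t: 33.08
eef_pos: [0.5205, 0.0899, 0.0303]
orientation: [-0.001, 0.633, 0.774, -0.001]
wrist_force: [0.4, -0.3, 0.2]
opening: 0.702
finger_force: 0.0
t: 33.75
eef_pos: [0.4998, 0.2571, 0.0861]
orientation: [0.0, 0.633, 0.774, 0.0]
wrist_force: [1.5, -0.3, 0.4]
opening: 0.702
finger_force: 0.0
t: 34.42
eef_pos: [0.4908, 0.3382, 0.0465]
orientation: [0.0, 0.634, 0.774, 0.001]
wrist_force: [0.3, -0.5, 0.4]
opening: 0.704
finger_force: 0.0
t: 34.75
eef_pos: [0.49, 0.3388, 0.0457]
orientation: [0.0, 0.633, 0.774, 0.0]
wrist_force: [0.5, 0.5, -0.4]
opening: 0.702
finger_force: 0.0
[[419.0, 392.5, 23.6], [488.6, 339.3, 24.1]]
[[418.3, 394.0, 23.6]]
t 35.05 p [489.8 338.9  45.5] sd [0.02 0.03 0.02] psi 101.46 tilt [-0. -0.] op 0.707 F [-0.1  0.3  0.2] ff 0.0
  turn -0.0007 shift after turn [ 0.  0. 75.]
```

```bash
python3 -m crank '[[0,0,15,0,0,0,60],[0,0,20,0,0,0,60],[0,0,17,0,0,0,60],[0,0,11,0,0,0,60],[0,0,7,0,0,0,60],[0,0,5,0,0,0,60],[0,0,0,0,0,0,60],[0,0,0,0,0,0,60]]'
python3 -m crank '[[0,0,0,0,0,0,60],[0,0,0,0,0,0,60],[0,0,0,0,0,0,40],[0,0,0,0,0,0,40],[0,0,0,0,0,0,40],[0,0,0,0,0,0,40],[0,0,0,0,0,0,40],[0,0,0,0,0,0,40]]'
python3 - <<'E'
from h import *
avg(489.8,339,-29.5,101.5,4)
E
```

```text
t: 35.72
eef_pos: [0.4902, 0.3392, -0.029]
orientation: [0.0, 0.633, 0.774, 0.0]
wrist_force: [-0.4, -0.5, 0.2]
opening: 0.701
finger_force: 0.0
t: 36.38
eef_pos: [0.4906, 0.3393, -0.0282]
orientation: [0.0, 0.633, 0.774, 0.001]
wrist_force: [-1.1, -0.3, 6.0]
opening: 0.518
finger_force: 60.2
t 36.58 p [490.6 339.4 -28.2] sd [0.02 0.   0.01] psi 101.46 tilt [0.0015 0.0006] op 0.519 F [-1.  -0.4  5.7] ff 60.2
  turn -0.0006 shift after turn [-0.2 -0.9  1.3]
```

```bash
python3 -m crank '[[0,0,-5,0,0,0,40],[0,0,-10,0,0,0,40],[0,0,-20,0,0,0,40],[0,0,-28,0,0,0,40],[0,0,-28,0,0,0,40],[0,0,-20,0,0,0,40],[-14,-0.6,-12,0,0,0,40],[-28,-1.2,0,0,0,0,40]]'
python3 -m crank '[[-36,-1.5,0,0,0,0,40],[-36,-1.5,0,0,0,0,40],[-36,-1.5,0,0,0,0,40],[-36,-1.5,0,0,0,0,40],[-36,-1.5,0,0,0,0,40],[-36,-1.5,0,0,0,0,40],[-36,-1.5,0,0,0,0,40],[-36,-1.5,0,0,0,0,40]]'
python3 -m crank '[[-36,-1.5,0,0,0,0,40],[-36,-1.5,0,0,0,0,40],[-30,-1.3,0,0,0,0,40],[-18,-0.8,0,0,0,0,40],[-10.6,-0.6,0,0,0,0,40],[0,0,0,0,0,0,40],[0,0,0,0,0,0,40],[0,0,0,0,0,0,40]]'
python3 -m crank '[[0,0,10,0,0,0,40],[0,0,20,0,0,0,40],[0,0,20,0,0,0,40],[0,0,13,0,0,0,40],[0,0,8,0,0,0,40],[0,0,4,0,0,0,40],[0,0,0,0,0,0,40],[0,0,0,0,0,0,40]]'
python3 -m crank '[[0,0,0,0,0,0,40],[0,0,0,0,0,0,40],[0,0,0,0,0,0,40],[0,0,0,0,0,0,40]]'
python3 - <<'E'
from h import *
c=snap('wrist','w15'); avg(563.2,-115.9,13,101.5,4)
E
```

```text
t: 37.25
eef_pos: [0.4986, 0.2998, 0.0985]
orientation: [0.002, 0.632, 0.775, 0.004]
wrist_force: [0.4, 0.5, -0.2]
opening: 0.511
finger_force: 61.1
t: 37.92
eef_pos: [0.5419, 0.011, 0.0944]
orientation: [0.0, 0.633, 0.774, 0.0]
wrist_force: [0.4, 0.1, -0.7]
opening: 0.514
finger_force: 61.1
t: 38.58
eef_pos: [0.5619, -0.115, 0.0935]
orientation: [-0.0, 0.633, 0.775, 0.0]
wrist_force: [0.5, -0.2, -0.8]
opening: 0.513
finger_force: 61.1
t: 39.25
eef_pos: [0.5628, -0.1164, 0.019]
orientation: [0.0, 0.633, 0.774, 0.0]
wrist_force: [0.8, -0.3, 0.1]
opening: 0.514
finger_force: 61.1
t: 39.58
eef_pos: [0.5626, -0.1165, 0.0191]
orientation: [0.001, 0.633, 0.774, 0.0]
wrist_force: [-0.1, 0.9, -0.3]
opening: 0.512
finger_force: 61.1
t 39.83 p [ 562.3 -116.4   18.7] sd [0.06 0.03 0.09] psi 101.46 tilt [ 0.0003 -0.0001] op 0.514 F [-0.4  0.4 -0.3] ff 61.1
  turn -0.0007 shift after turn [0.3 1.  5.7]
```

```bash
python3 -m crank '[[0.2,0.5,2,0,0,0,40],[0.2,0.5,2,0,0,0,40],[0,0,2,0,0,0,40],[0,0,1,0,0,0,40],[0,0,0,0,0,0,40],[0,0,0,0,0,0,40],[0,0,0,0,0,0,40]]'
python3 -m crank '[[0,0,1,0,0,0,40],[0,0,0,0,0,0,40],[0,0,0,0,0,0,40]]'
python3 -m crank '[[0,0,1,0,0,0,40],[0,0,0,0,0,0,40],[0,0,0,0,0,0,40]]'
```

```text
t: 40.42
eef_pos: [0.5631, -0.1156, 0.0114]
orientation: [-0.0, 0.633, 0.774, 0.0]
wrist_force: [1.0, 0.5, -0.5]
opening: 0.51
finger_force: 61.1
t: 40.67
eef_pos: [0.5632, -0.1156, 0.0109]
orientation: [-0.0, 0.633, 0.774, 0.0]
wrist_force: [-1.4, 2.5, 3.1]
opening: 0.511
finger_force: 61.6
t: 40.92
eef_pos: [0.5635, -0.1156, 0.0108]
orientation: [0.0, 0.633, 0.774, 0.0]
wrist_force: [-3.6, 4.5, 9.7]
opening: 0.516
finger_force: 62.2
```

```bash
python3 -m crank '[[0,0,-1,0,0,0,40],[0,0,0,0,0,0,50],[0,0,0,0,0,0,56],[0,0,0,0,0,0,60],[0,0,0,0,0,0,60],[0,0,-3,0,0,0,60],[0,0,-6,0,0,0,60],[0,0,-10,0,0,0,60]]'
python3 -m crank '[[0,0,-20,0,0,0,60],[0,0,-28,0,0,0,60],[0,0,-20,0,0,-0.06,60],[0,0,0,0,0,-0.11,60],[0,0,0,0,0,-0.11,60],[0,0,0,0,0,-0.11,60],[0,0,0,0,0,-0.11,60],[0,0,0,0,0,-0.11,60]]'
python3 -m crank '[[0,0,0,0,0,-0.11,60],[0,0,0,0,0,-0.11,60],[0,0,0,0,0,-0.11,60],[0,0,0,0,0,-0.107,60],[10.1,14.8,0,0,0,0,60],[18,26.4,0,0,0,0,60],[20.2,29.6,0,0,0,0,60],[20.2,29.6,0,0,0,0,60]]'
python3 -m crank '[[20.2,29.6,0,0,0,0,60],[20.2,29.6,0,0,0,0,60],[20.2,29.6,0,0,0,0,60],[20.2,29.6,0,0,0,0,60],[20.2,29.6,0,0,0,0,60],[20.2,29.6,0,0,0,0,60],[20.2,29.6,0,0,0,0,60],[20.2,29.6,0,0,0,0,60]]'
python3 -m crank '[[20.2,29.6,5,0,0,0,60],[20.2,29.6,10,0,0,0,60],[16,23.5,15,0,0,0,60],[8,11.8,15,0,0,0,60],[3,4.4,5,0,0,0,60],[0,0,0,0,0,0,60],[0,0,0,0,0,0,60],[0,0,0,0,0,0,60]]'
python3 -m crank '[[0,0,0,0,0,0,60],[0,0,0,0,0,0,60],[0,0,0,0,0,0,60],[0,0,0,0,0,0,60]]'
python3 - <<'E'
from h import *
c=snap('wrist','w16'); s=snap('side','s16'); print(spares(c)); print(spares(s)); avg(419.4,393,-29.5,161.5,4)
E
```

```text
t: 41.58
eef_pos: [0.5623, -0.1155, 0.0292]
orientation: [-0.001, 0.633, 0.774, -0.0]
wrist_force: [0.0, 0.3, 0.3]
opening: 0.7
finger_force: 0.0
t: 42.25
eef_pos: [0.5635, -0.1159, 0.0988]
orientation: [0.001, 0.369, 0.93, -0.0]
wrist_force: [0.3, -0.1, -0.0]
opening: 0.703
finger_force: 0.0
t: 42.92
eef_pos: [0.5301, 0.002, 0.0987]
orientation: [0.001, 0.162, 0.987, -0.0]
wrist_force: [0.7, 0.5, 0.3]
opening: 0.702
finger_force: 0.0
t: 43.58
eef_pos: [0.4519, 0.279, 0.0989]
orientation: [0.001, 0.161, 0.987, 0.0]
wrist_force: [1.1, 0.1, 0.6]
opening: 0.704
finger_force: 0.0
t: 44.25
eef_pos: [0.421, 0.3918, 0.0488]
orientation: [0.001, 0.162, 0.987, 0.0]
wrist_force: [0.0, 0.4, 0.2]
opening: 0.7
finger_force: 0.0
t: 44.58
eef_pos: [0.4202, 0.3921, 0.0479]
orientation: [0.0, 0.162, 0.987, 0.0]
wrist_force: [0.1, 0.0, -0.1]
opening: 0.702
finger_force: 0.0
[[416.4, 392.7, 24.0]]
[]
t 44.88 p [419.8 392.3  47.5] sd [0.05 0.04 0.05] psi 161.44 tilt [-0. -0.] op 0.706 F [-0.3 -0.7  0.5] ff 0.0
  turn -0.001 shift after turn [ 0.6  0.5 77. ]
```

```bash
python3 - <<'E'
from h import *
c=snap('scene','c16'); print(spares(c))
w=load('w16'); x,y=.418,.3927
im=rect(w,.017,x+.04,y+.04,.08,.08,5000)
im2=rect(c,.017,x+.04,y+.04,.08,.08,5000)
for i in (im,im2): cv2.circle(i,(int((.04-(.4194-x))*5000),int((.04-(.393-y))*5000)),117,(0,0,255),1)
cv2.imwrite('pics/w16b.png',np.hstack([im,im2]))
E
```

```text
[[418.5, 392.6, 22.5]]
```

View pics/w16b.png

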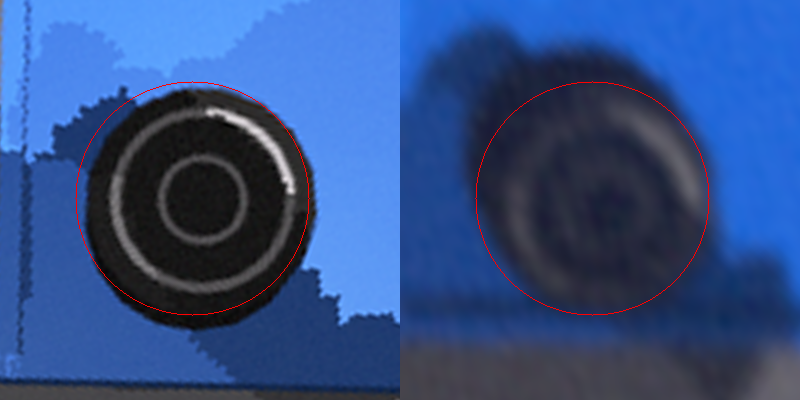

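```bash
python3 -m crank '[[0.7,-0.3,15,0,0,0,60],[0.6,-0.2,20,0,0,0,60],[0,0,18,0,0,0,60],[0,0,12,0,0,0,60],[0,0,7,0,0,0,60],[0,0,5,0,0,0,60],[0,0,0,0,0,0,60],[0,0,0,0,0,0,60]]'
python3 -m crank '[[0,0,0,0,0,0,60],[0,0,0,0,0,0,60],[0,0,0,0,0,0,40],[0,0,0,0,0,0,40],[0,0,0,0,0,0,40],[0,0,0,0,0,0,40],[0,0,0,0,0,0,40],[0,0,0,0,0,0,40]]'
python3 - <<'E'
from h import *
avg(418.3,392.2,-29.5,161.5,4)
E
```

```text
t: 45.6
eef_pos: [0.4189, 0.3926, -0.029]
orientation: [0.0, 0.161, 0.987, 0.0]
wrist_force: [-0.0, 0.0, 0.5]
opening: 0.7
finger_force: 0.0
t: 46.27
eef_pos: [0.4191, 0.3928, -0.0281]
orientation: [0.001, 0.161, 0.987, 0.0]
wrist_force: [-2.7, -0.8, 5.7]
opening: 0.515
finger_force: 60.1
t 46.47 p [419.1 392.8 -28.1] sd [0.01 0.02 0.  ] psi 161.45 tilt [0.0012 0.0007] op 0.515 F [-1.6 -0.   5.3] ff 60.1
  turn -0.0008 shift after turn [ 0.6 -0.8  1.4]
```

```bash
python3 -m crank '[[0,0,-5,0,0,0,40],[0,0,-10,0,0,0,40],[0,0,-20,0,0,0,40],[0,0,-28,0,0,0,40],[0,0,-28,0,0,0,40],[0,0,-20,0,0,0,40],[-10,-9.8,-12,0,0,0,40],[-20,-19.7,0,0,0,0,40]]'
python3 -m crank '[[-25.5,-25.1,0,0,0,0,40],[-25.5,-25.1,0,0,0,0,40],[-25.5,-25.1,0,0,0,0,40],[-25.5,-25.1,0,0,0,0,40],[-25.5,-25.1,0,0,0,0,40],[-25.5,-25.1,0,0,0,0,40],[-25.5,-25.1,0,0,0,0,40],[-25.5,-25.1,0,0,0,0,40]]'
python3 -m crank '[[-25.5,-25.1,0,0,0,0,40],[-25.5,-25.1,0,0,0,0,40],[-25.5,-25.1,0,0,0,0,40],[-20,-19.7,0,0,0,0,40],[-13,-12.8,0,0,0,0,40],[-7.5,-7.6,0,0,0,0,40],[0,0,0,0,0,0,40],[0,0,0,0,0,0,40]]'
python3 -m crank '[[0,0,10,0,0,0,40],[0,0,20,0,0,0,40],[0,0,20,0,0,0,40],[0,0,13,0,0,0,40],[0,0,8,0,0,0,40],[0,0,4,0,0,0,40],[0,0,0,0,0,0,40],[0,0,0,0,0,0,40]]'
python3 -m crank '[[0,0,0,0,0,0,40],[0,0,0,0,0,0,40],[0,0,0,0,0,0,40],[0,0,0,0,0,0,40]]'
python3 - <<'E'
from h import *
c=snap('wrist','w17'); avg(642.4,-46.5,13,161.5,4)
E
```

```text
t: 47.13
eef_pos: [0.4391, 0.3567, 0.0978]
orientation: [0.003, 0.159, 0.987, 0.002]
wrist_force: [0.6, -0.0, -0.4]
opening: 0.516
finger_force: 61.1
t: 47.8
eef_pos: [0.5671, 0.097, 0.0936]
orientation: [-0.0, 0.161, 0.987, -0.0]
wrist_force: [0.3, 0.1, -0.3]
opening: 0.513
finger_force: 61.1
t: 48.47
eef_pos: [0.6406, -0.0466, 0.0932]
orientation: [-0.001, 0.161, 0.987, 0.0]
wrist_force: [-1.4, 0.0, 1.0]
opening: 0.515
finger_force: 61.1
t: 49.13
eef_pos: [0.6417, -0.047, 0.0192]
orientation: [0.001, 0.161, 0.987, -0.0]
wrist_force: [0.4, 0.7, -0.3]
opening: 0.514
finger_force: 61.1
t: 49.47
eef_pos: [0.6416, -0.0473, 0.0191]
orientation: [0.001, 0.161, 0.987, -0.0]
wrist_force: [0.3, 0.7, 0.0]
opening: 0.514
finger_force: 61.1
t 49.72 p [641.3 -47.2  18.6] sd [0.05 0.01 0.08] psi 161.45 tilt [ 0.0002 -0.0001] op 0.516 F [-0.2  1.2 -0.9] ff 61.1
  turn -0.0009 shift after turn [-0.9  1.   5.6]
```

```bash
python3 -m crank '[[-0.4,0.5,2,0,0,0,40],[-0.4,0.5,2,0,0,0,40],[0,0,2,0,0,0,40],[0,0,1,0,0,0,40],[0,0,0,0,0,0,40],[0,0,0,0,0,0,40],[0,0,0,0,0,0,40]]'
python3 -m crank '[[0,0,1,0,0,0,40],[0,0,0,0,0,0,40],[0,0,0,0,0,0,40]]'
python3 -m crank '[[0,0,0.7,0,0,0,40],[0,0,0,0,0,0,40],[0,0,0,0,0,0,40]]'
```

```text
t: 50.3
eef_pos: [0.6423, -0.0465, 0.0115]
orientation: [-0.0, 0.161, 0.987, -0.0]
wrist_force: [-0.5, -0.1, 1.0]
opening: 0.516
finger_force: 61.2
t: 50.55
eef_pos: [0.6425, -0.0465, 0.0109]
orientation: [0.0, 0.161, 0.987, -0.0]
wrist_force: [-1.2, -0.5, 2.7]
opening: 0.513
finger_force: 61.4
t: 50.8
eef_pos: [0.6425, -0.0465, 0.0109]
orientation: [0.0, 0.161, 0.987, -0.0]
wrist_force: [-2.5, 0.7, 7.2]
opening: 0.515
finger_force: 61.9
```

```bash
python3 -m crank '[[0,0,-1,0,0,0,40],[0,0,0,0,0,0,50],[0,0,0,0,0,0,56],[0,0,0,0,0,0,60],[0,0,0,0,0,0,60],[0,0,-3,0,0,0,60],[0,0,-6,0,0,0,60],[0,0,-10,0,0,0,60]]'
python3 -m crank '[[0,0,-20,0,0,0,60],[0,0,-28,0,0,0,60],[0,0,-30,0,0,0,60],[20,0,-30,0,0,0,60],[30,0,-30,0,0,0,60],[35,0,-30,0,0,0,60],[30,0,-20,0,0,0,60],[20,0,-10,0,0,0,60]]'
python3 -m crank '[[9,0,0,0,0,0,60],[0,0,0,0,0,0,60],[0,0,0,0,0,0,60],[0,0,0,0,0,0,60],[0,0,0,0,0,0,60],[0,0,0,0,0,0,60]]'
python3 - <<'E'
from h import *
c=snap('wrist','w18'); avg(505,0,230,161.5,3)
im=c['image'][:,:,::-1].copy()
P=[[.5423+.105*np.cos(a),-.013+.105*np.sin(a),.056] for a in np.radians(11.5+30+60*np.arange(6))]
for q in proj(c,P): cv2.circle(im,tuple(int(v) for v in q.round()),1,(0,0,255),-1)
print(proj(c,P).round(1).tolist())
u,v=proj(c,[[.5423,-.013,.05]])[0].astype(int); print(u,v)
cv2.imwrite('pics/w18b.png',cv2.resize(im[max(0,v-120):v+120,u-155:u+155],None,fx=2.5,fy=2.5,interpolation=cv2.INTER_CUBIC))
E
```

```text
t: 51.47
eef_pos: [0.6415, -0.0462, 0.0294]
orientation: [-0.001, 0.161, 0.987, 0.0]
wrist_force: [0.5, 0.0, -0.2]
opening: 0.706
finger_force: 0.0
t: 52.13
eef_pos: [0.5175, -0.0042, 0.2289]
orientation: [0.003, 0.161, 0.987, -0.0]
wrist_force: [-0.0, 0.4, 1.0]
opening: 0.708
finger_force: 0.0
t: 52.63
eef_pos: [0.5097, -0.0021, 0.2234]
orientation: [-0.001, 0.161, 0.987, 0.0]
wrist_force: [-0.1, 0.1, 0.1]
opening: 0.7
finger_force: 0.0
t 52.83 p [509.6  -2.  223.8] sd [0.01 0.03 0.12] psi 161.43 tilt [-0.0011  0.0003] op 0.702 F [-0.1 -0.1 -0.2] ff 0.0
  turn -0.0012 shift after turn [ 5.   0.4 -6.2]
[[386.7, 240.1], [392.8, 163.3], [319.9, 119.5], [247.0, 163.4], [253.0, 240.1], [319.8, 273.9]]
319 202
```

View pics/w18b.png

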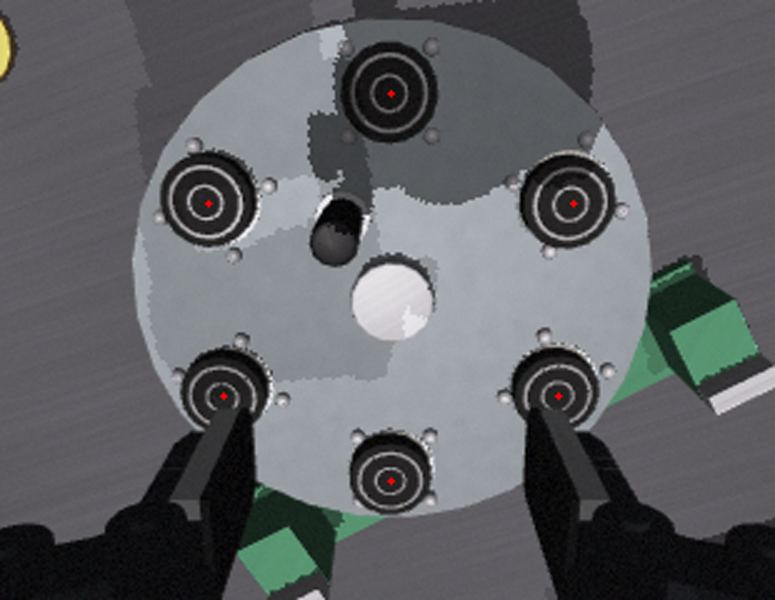

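```bash
python3 -m crank '[[0,0,0,0,0,-0.06,60],[0,-10,0,0,0,-0.055,60],[0,-25,0,0,0,0,60],[0,-37,0,0,0,0,60],[0,-37,0,0,0,0,60],[0,-37,0,0,0,0,60],[0,-37,0,0,0,0,60],[0,-37,0,0,0,0,60]]'
python3 -m crank '[[0,-37,5,0,0,0,60],[0,-37,10,0,0,0,60],[0,-25,10,0,0,0,60],[0,-14,0,0,0,0,60],[0,-7,0,0,0,0,60],[0,0,0,0,0,0,60],[0,0,0,0,0,0,60],[0,0,0,0,0,0,60]]'
python3 -m crank '[[0,0,0,0,0,0,60],[0,0,0,0,0,0,60],[0,0,0,0,0,0,60],[0,0,0,0,0,0,60]]'
python3 - <<'E'
from h import *
c=snap('wrist','w19'); avg(440,-335,200,168,3)
im=c['image'][:,:,::-1]
A=rect(c,.016,.62,-.22,.24,.40,1500); B=rect(load('scene0'),.016,.62,-.22,.24,.40,1500)
cv2.imwrite('pics/w19b.png',np.hstack([A,B])); print(A.shape)
E
```

```text
t: 53.5
eef_pos: [0.4628, -0.2186, 0.2245]
orientation: [0.0, 0.104, 0.995, -0.0]
wrist_force: [1.4, -0.2, 0.7]
opening: 0.706
finger_force: 0.0
t: 54.17
eef_pos: [0.4392, -0.3333, 0.2001]
orientation: [0.0, 0.103, 0.995, -0.0]
wrist_force: [-0.2, 0.1, 0.1]
opening: 0.705
finger_force: 0.0
t: 54.5
eef_pos: [0.4386, -0.3339, 0.1995]
orientation: [0.0, 0.104, 0.995, -0.0]
wrist_force: [-0.2, -0.2, 0.7]
opening: 0.704
finger_force: 0.0
t 54.7 p [ 438.5 -334.2  199.4] sd [0.03 0.06 0.02] psi 168.05 tilt [ 0. -0.] op 0.702 F [-0.4 -1.2  0.5] ff 0.0
  turn 0.0008 shift after turn [-1.7 -0.5 -0.6]
(600, 360, 3)
```

View pics/w19b.png

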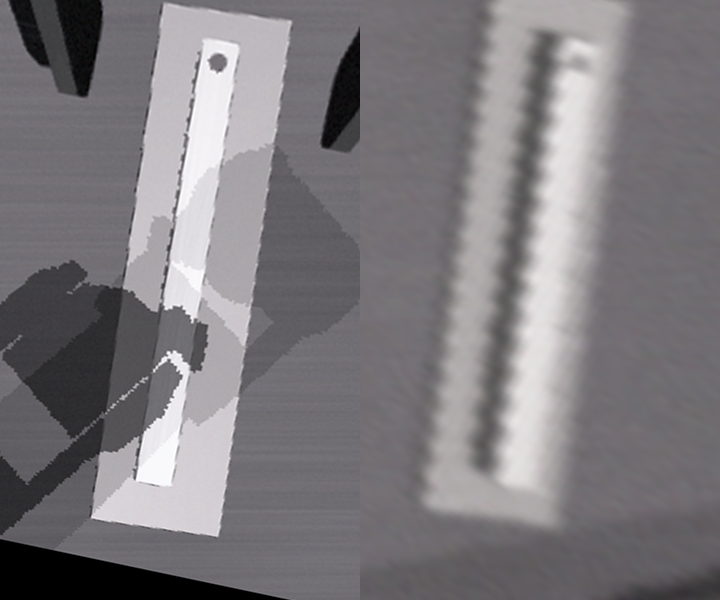

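```bash
python3 -m crank '[[0,0,10,0,0,-0.0567,60],[-4,-4.8,25,0,0,0,60],[-4.1,-4.9,30,0,0,0,60],[0,0,35,0,0,0,60],[0,0,35,0,0,0,60],[0,0,20,0,0,0,60],[0,0,10,0,0,0,60],[0,0,5,0,0,0,60]]'
python3 -m crank '[[0,0,0,0,0,0,60],[0,0,0,0,0,0,60],[0,0,0,0,0,0,60],[0,0,0,0,0,0,60],[0,0,0,0,0,0,60],[0,0,0,0,0,0,60]]'
python3 - <<'E'
from h import *
c=snap('wrist','w20'); avg(445,-345,-28,171.3,4)
A=rect(c,.016,.62,-.22,.24,.40,1500); g=cv2.cvtColor(A,cv2.COLOR_BGR2GRAY)
for r in (60,120,160,200,240): # bright run columns
    k=np.where(g[r]>0)[0]; e=np.diff(g[r].astype(int)); i=np.argsort(-abs(e))[:6]; print(r,sorted([(int(j),int(e[j])) for j in i]))
E
```

```text
t: 55.37
eef_pos: [0.4442, -0.3444, 0.0276]
orientation: [-0.001, 0.076, 0.997, 0.001]
wrist_force: [-0.3, 0.2, 0.4]
opening: 0.696
finger_force: 0.0
t: 55.87
eef_pos: [0.4453, -0.3456, 0.0302]
orientation: [0.001, 0.076, 0.997, -0.0]
wrist_force: [-0.6, -0.4, -0.7]
opening: 0.699
finger_force: 0.0
t 56.12 p [ 445.  -345.2   29.6] sd [0.05 0.06 0.12] psi 171.29 tilt [ 0.0002 -0.0002] op 0.7 F [-0.   0.6 -0.5] ff 0.0
  turn -0.0002 shift after turn [ 0.1  0.2 57.6]
60 [(3, 44), (4, 33), (6, -51), (52, 66), (53, 27), (78, -46)]
120 [(125, 58), (149, 85), (191, 57), (227, -67), (290, -36), (291, -48)]
160 [(71, -40), (132, 48), (133, 44), (181, -49), (184, 77), (283, -43)]
200 [(134, 58), (137, 69), (175, -54), (178, 79), (263, -72), (264, -56)]
240 [(136, 40), (170, -60), (171, 56), (172, 48), (208, -52), (256, -86)]
```

```bash
python3 -m crank '[[0,0,12,0,0,0,50],[0,0,15,0,0,0,50],[0,0,12,0,0,0,50],[0,0,8,0,0,0,50],[0,0,6,0,0,0,50],[0,0,3.5,0,0,0,50],[0,0,0,0,0,0,50],[0,0,0,0,0,0,50]]'
python3 -m crank '[[0,0,0,0,0,0,50],[0,0,0,0,0,0,50],[0,0,0,0,0,0,32],[0,0,0,0,0,0,28],[0,0,0,0,0,0,20],[0,0,0,0,0,0,20],[0,0,0,0,0,0,20],[0,0,0,0,0,0,20]]'
python3 - <<'E'
from h import *
avg(445,-345,-28,171.3,4)
E
```

```text
t: 56.78
eef_pos: [0.4452, -0.3454, -0.027]
orientation: [0.0, 0.076, 0.997, -0.0]
wrist_force: [0.1, -0.8, -0.5]
opening: 0.586
finger_force: 0.0
t: 57.45
eef_pos: [0.4453, -0.3452, -0.0264]
orientation: [0.0, 0.076, 0.997, 0.0]
wrist_force: [-1.7, 2.5, 6.2]
opening: 0.266
finger_force: 59.4
t 57.65 p [ 445.3 -345.2  -26.4] sd [0.02 0.01 0.01] psi 171.28 tilt [ 0.0004 -0.    ] op 0.264 F [-0.   2.5  6.4] ff 59.4
  turn -0.0003 shift after turn [0.3 0.2 1.6]
```

```bash
python3 -m crank '[[0,0,-5,0,0,0,20],[0,0,-10,0,0,0,20],[0,0,-20,0,0,0,20],[0,0,-25,0,0,0,20],[0,0,-25,0,0,0,20],[0,0,-25,0,0,0,20],[0,0,-17,0,0,0.05,20],[0,0,-9,0,0,0.1,20]]'
python3 -m crank '[[0,0,0,0,0,0.11,20],[0,0,0,0,0,0.11,20],[0,0,0,0,0,0.11,20],[0,0,0,0,0,0.11,20],[0,0,0,0,0,0.11,20],[0,0,0,0,0,0.11,20],[0,0,0,0,0,0.11,20],[0,0,0,0,0,0.11,20]]'
python3 -m crank '[[0,0,0,0,0,0.1,20],[0,0,0,0,0,0.06,20],[0,0,0,0,0,0.028,20],[10,8.7,0,0,0,0,20],[18,15.6,0,0,0,0,20],[24,20.8,0,0,0,0,20],[26,22.5,0,0,0,0,20],[26,22.5,0,0,0,0,20]]'
python3 -m crank '[[26,22.5,0,0,0,0,20],[26,22.5,0,0,0,0,20],[26,22.5,0,0,0,0,20],[26,22.5,0,0,0,0,20],[26,22.5,0,0,0,0,20],[24,20.8,0,0,0,0,20],[20,17.3,0,0,0,0,20],[14,12.1,0,0,0,0,20]]'
python3 -m crank '[[8,6.9,0,0,0,0,20],[4,3.5,0,0,0,0,20],[2,1.8,0,0,0,0,20],[0,0,0,0,0,0,20],[0,0,0,0,0,0,20],[0,0,0,0,0,0,20],[0,0,0,0,0,0,20],[0,0,0,0,0,0,20]]'
python3 - <<'E'
from h import *
c=snap('wrist','w21');avg(644.2,7.7,45,101.5,5)
E
```

```text
t: 58.32
eef_pos: [0.4458, -0.3462, 0.1121]
orientation: [0.002, 0.152, 0.988, -0.002]
wrist_force: [0.4, -0.9, -3.3]
opening: 0.263
finger_force: 59.4
t: 58.98
eef_pos: [0.4445, -0.3448, 0.1087]
orientation: [-0.0, 0.559, 0.829, 0.0]
wrist_force: [0.1, 0.1, -3.5]
opening: 0.266
finger_force: 59.4
t: 59.65
eef_pos: [0.5128, -0.2233, 0.1089]
orientation: [-0.0, 0.633, 0.774, 0.0]
wrist_force: [0.7, -0.1, -2.9]
opening: 0.269
finger_force: 59.4
t: 60.32
eef_pos: [0.6348, -0.0052, 0.1088]
orientation: [-0.0, 0.632, 0.775, 0.0]
wrist_force: [0.1, -0.4, -2.4]
opening: 0.268
finger_force: 59.5
t: 60.98
eef_pos: [0.6435, 0.0068, 0.1089]
orientation: [0.0, 0.633, 0.774, -0.0]
wrist_force: [-0.8, -0.4, -3.5]
opening: 0.268
finger_force: 59.5
t 61.28 p [643.6   7.3 108.9] sd [0.02 0.12 0.03] psi 101.48 tilt [ 0. -0.] op 0.267 F [-0.   0.1 -3. ] ff 59.5
  turn -0.0003 shift after turn [ 0.2  0.7 63.9]
```

```bash
python3 -m crank '[[0,0,10,0,0,0,20],[0,0,18,0,0,0,20],[0,0,17,0,0,0,20],[0,0,10,0,0,0,20],[0,0,6,0,0,0,20],[0,0,3,0,0,0,20],[0,0,0,0,0,0,20],[0,0,0,0,0,0,20]]'
python3 -m crank '[[0,0,0,0,0,0,20],[0,0,0,0,0,0,20],[0,0,0,0,0,0,20],[0,0,0,0,0,0,20],[0,0,0,0,0,0,20]]'
python3 - <<'E'
from h import *
avg(644.2,7.7,30.5,101.5,4)
E
python3 -m crank '[[0,0,3,0,0,0,20],[0,0,3,0,0,0,20],[0,0,3,0,0,0,20],[0,0,2,0,0,0,20],[0,0,1,0,0,0,20],[0,0,0,0,0,0,20],[0,0,0,0,0,0,20],[0,0,0,0,0,0,20]]'
```

```text
t: 61.95
eef_pos: [0.6443, 0.0074, 0.0456]
orientation: [0.001, 0.633, 0.774, 0.0]
wrist_force: [0.6, -0.1, -3.0]
opening: 0.261
finger_force: 59.4
t: 62.37
eef_pos: [0.6438, 0.0075, 0.0451]
orientation: [0.0, 0.633, 0.774, 0.0]
wrist_force: [0.7, 0.0, -3.2]
opening: 0.263
finger_force: 59.4
t 62.57 p [643.7   7.5  45. ] sd [0.04 0.02 0.07] psi 101.5 tilt [ 0.0001 -0.    ] op 0.265 F [-0.8 -0.5 -4. ] ff 59.4
  turn 0.0 shift after turn [ 0.1  0.5 14.5]
t: 63.23
eef_pos: [0.6438, 0.0075, 0.033]
orientation: [0.0, 0.633, 0.774, 0.0]
wrist_force: [-0.4, 0.2, -4.3]
opening: 0.267
finger_force: 59.5
```

```bash
python3 -m crank '[[0,0,1.5,0,0,0,20],[0,0,0,0,0,0,20],[0,0,0,0,0,0,20]]'; python3 -m crank '[[0,0,1,0,0,0,20],[0,0,0,0,0,0,20],[0,0,0,0,0,0,20]]'; python3 -m crank '[[0,0,1,0,0,0,20],[0,0,0,0,0,0,20],[0,0,0,0,0,0,20]]'; python3 -m crank '[[0,0,0.5,0,0,0,20],[0,0,0,0,0,0,20],[0,0,0,0,0,0,20]]'
```

```text
t: 63.48
eef_pos: [0.6436, 0.0075, 0.0313]
orientation: [-0.0, 0.633, 0.774, -0.0]
wrist_force: [0.1, 0.1, -3.1]
opening: 0.268
finger_force: 59.5
t: 63.73
eef_pos: [0.6436, 0.0075, 0.0303]
orientation: [-0.0, 0.633, 0.774, -0.0]
wrist_force: [-0.4, -0.0, -3.5]
opening: 0.266
finger_force: 59.5
t: 63.98
eef_pos: [0.6438, 0.0075, 0.0296]
orientation: [0.0, 0.633, 0.774, 0.0]
wrist_force: [-0.5, 0.1, -1.2]
opening: 0.265
finger_force: 59.6
t: 64.23
eef_pos: [0.6439, 0.0075, 0.0296]
orientation: [0.0, 0.633, 0.774, 0.0]
wrist_force: [-3.2, -0.4, 4.0]
opening: 0.266
finger_force: 60.3
```

```bash
python3 -m crank '[[0,1,-0.3,0,0,0,20],[0,1,0,0,0,0,20],[0,0,0,0,0,0,20],[0,0,0,0,0,0,20]]'; python3 -m crank '[[0,1,0,0,0,0,20],[0,0,0,0,0,0,20],[0,0,0,0,0,0,20]]'; python3 -m crank '[[0,1,0,0,0,0,20],[0,0,0,0,0,0,20],[0,0,0,0,0,0,20]]'; python3 -m crank '[[0,1,0,0,0,0,20],[0,0,0,0,0,0,20],[0,0,0,0,0,0,20]]'
```

```text
t: 64.57
eef_pos: [0.6451, 0.0077, 0.0296]
orientation: [-0.0, 0.633, 0.774, -0.001]
wrist_force: [-6.2, -0.4, 5.2]
opening: 0.268
finger_force: 60.5
t: 64.82
eef_pos: [0.6461, 0.0079, 0.0296]
orientation: [-0.0, 0.633, 0.774, -0.001]
wrist_force: [-6.6, -0.9, 5.2]
opening: 0.27
finger_force: 60.5
t: 65.07
eef_pos: [0.6471, 0.008, 0.0296]
orientation: [-0.0, 0.633, 0.774, -0.001]
wrist_force: [-5.0, -0.4, 4.7]
opening: 0.268
finger_force: 60.5
t: 65.32
eef_pos: [0.648, 0.0082, 0.0296]
orientation: [-0.001, 0.633, 0.774, -0.001]
wrist_force: [-5.7, -0.8, 5.0]
opening: 0.262
finger_force: 60.5
```

```bash
python3 -m crank '[[0,1,0,0,0,0,20],[0,0,0,0,0,0,20],[0,0,0,0,0,0,20]]'; python3 -m crank '[[0,1,0,0,0,0,20],[0,0,0,0,0,0,20],[0,0,0,0,0,0,20]]'; python3 -c "
from h import *
o=get_obs(); print(o['moment'],o['wrist_force'])"
```

```text
t: 65.57
eef_pos: [0.648, 0.0082, 0.0296]
orientation: [-0.001, 0.633, 0.775, -0.002]
wrist_force: [-9.8, -1.9, 7.6]
opening: 0.269
finger_force: 60.8
t: 65.82
eef_pos: [0.6479, 0.0082, 0.0296]
orientation: [-0.002, 0.632, 0.775, -0.003]
wrist_force: [-12.8, -3.4, 11.2]
opening: 0.27
finger_force: 61.1
[-0.45942015  2.22608191  0.06609484] [-12.83576304  -3.44123901  11.23226779]
```

```bash
python3 -m crank '[[0,1,0,0,0,0,20],[0,0,0,0,0,0,20],[0,0,0,0,0,0,20]]'; python3 -m crank '[[0,-2,-0.5,0,0,0,20],[0,0,0,0,0,0,20],[0,0,0,0,0,0,20]]'
python3 -c "
from h import *
avg(647.6,8.4,30,101.5,2)"
python3 -m crank '[[0,0,0,0,0,0,24],[0,0,0,0,0,0,26],[0,0,0,0,0,0,28],[0,0,0,0,0,0,30],[0,0,0,0,0,0,34],[0,0,0,0,0,0,40],[0,0,0,0,0,0,50],[0,0,0,0,0,0,50]]'
python3 -c "
from h import *
avg(647.6,8.4,30,101.5,3); c=snap('wrist','w22')"
```

```text
t: 66.07
eef_pos: [0.6479, 0.0082, 0.0296]
orientation: [-0.003, 0.632, 0.775, -0.004]
wrist_force: [-17.4, -3.3, 14.0]
opening: 0.267
finger_force: 61.4
t: 66.32
eef_pos: [0.648, 0.0082, 0.0296]
orientation: [-0.001, 0.633, 0.774, -0.002]
wrist_force: [-7.8, -1.4, 5.5]
opening: 0.264
finger_force: 60.5
t 66.42 p [648.    8.2  29.6] sd [0.01 0.01 0.01] psi 101.52 tilt [-0.0041 -0.0008] op 0.269 F [-8.1 -2.5  4.5] ff 60.5
  turn 0.0003 shift after turn [ 0.3 -0.3 -0.4]
t: 67.08
eef_pos: [0.6498, 0.0088, 0.0298]
orientation: [0.0, 0.633, 0.774, 0.0]
wrist_force: [0.3, 0.2, -0.2]
opening: 0.587
finger_force: 0.0
t 67.23 p [649.7   8.8  29.7] sd [0.04 0.01 0.02] psi 101.5 tilt [ 0.0003 -0.    ] op 0.589 F [ 0.1 -0.2 -0.3] ff 0.0
  turn 0.0 shift after turn [ 0.1 -2.1 -0.3]
```

```bash
python3 -m crank '[[0,0,-3,0,0,0,50],[0,0,-6,0,0,0,50],[0,0,-12,0,0,0,50],[0,0,-20,0,0,0,50],[0,0,-30,0,0,0,50],[0,-15,-30,0,0,0,50],[0,-30,-25,0,0,0,50],[0,-15,-12,0,0,0,50]]'
python3 -m crank '[[0,0,0,0,0,0,50],[0,0,0,0,0,0,50],[0,0,0,0,0,0,50],[0,0,0,0,0,0,50],[0,0,0,0,0,0,50],[0,0,0,0,0,0,50]]'
python3 - <<'E'
from h import *
c=snap('wrist','w23'); s=snap('scene','c23'); avg(590,-5,165,101.5,3)
a=np.radians(11.5); Rm=np.array([[np.cos(a),-np.sin(a)],[np.sin(a),np.cos(a)]])
L=[]
for q in (c,s):
    # view in stand frame: columns along -y stand? use rows=stand x (up), cols=-stand y
    W=[(.145,.17),(.145,-.17),(.06,-.17),(.06,.17)]
    P=np.array([list(np.array([.5423,-.013])+Rm@np.array(w))+[.072] for w in W])
    H=cv2.getPerspectiveTransform(proj(q,P).astype(np.float32),np.array([[0,0],[782,0],[782,196],[0,196]],np.float32))
    im=cv2.warpPerspective(np.array(q['image'])[:,:,::-1],H,(782,196),flags=cv2.INTER_CUBIC)
    y1=int((.145-.12)*2300);y0=int((.145-.095)*2300)
    cv2.line(im,(15,y1),(45,y1),(0,0,255),1);cv2.line(im,(740,y1),(775,y1),(0,0,255),1);cv2.line(im,(15,y0),(45,y0),(0,255,255),1);cv2.line(im,(740,y0),(775,y0),(0,255,255),1)
    L.append(im)
cv2.imwrite('pics/w23b.png',np.vstack(L))
E
```

```text
t: 67.95
eef_pos: [0.5913, -0.0037, 0.1731]
orientation: [0.003, 0.633, 0.774, 0.001]
wrist_force: [0.7, 0.3, 0.8]
opening: 0.585
finger_force: 0.0
t: 68.45
eef_pos: [0.5906, -0.0031, 0.1665]
orientation: [-0.001, 0.633, 0.774, -0.0]
wrist_force: [0.2, 0.7, 0.5]
opening: 0.587
finger_force: 0.0
t 68.7 p [590.7  -3.2 167.2] sd [0.01 0.03 0.12] psi 101.51 tilt [-0.0007  0.0001] op 0.586 F [ 0.6 -0.5 -1.1] ff 0.0
  turn 0.0001 shift after turn [-1.7 -1.1  2.2]
```

View pics/w23b.png

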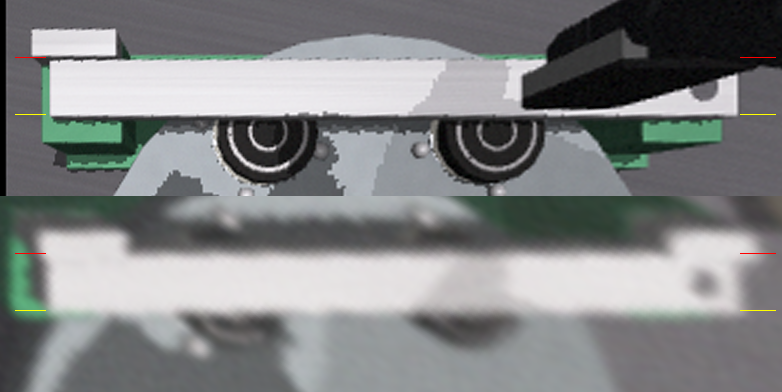

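```bash
python3 -m crank '[[0,-15,5,0,0,0,45],[0,-30,15,0,0,0,45],[0,-30,20,0,0,0,45],[0,-16,12,0,0,0,45],[0,-8.4,5,0,0,0,45],[0,0,0,0,0,0,45],[0,0,0,0,0,0,45],[0,0,0,0,0,0,45]]'
python3 -m crank '[[0,0,0,0,0,0,45],[0,0,0,0,0,0,45],[0,0,0,0,0,0,45],[0,0,0,0,0,0,45],[0,0,0,0,0,0,45]]'
python3 - <<'E'
from h import *
avg(493.3,-23,48,101.5,4)
E
```

```text
t: 69.37
eef_pos: [0.4953, -0.0234, 0.1122]
orientation: [0.001, 0.633, 0.774, 0.001]
wrist_force: [-0.1, -0.5, 1.1]
opening: 0.525
finger_force: 0.0
t: 69.78
eef_pos: [0.4935, -0.023, 0.1108]
orientation: [0.0, 0.633, 0.774, 0.0]
wrist_force: [0.4, 0.6, -0.4]
opening: 0.527
finger_force: 0.0
t 69.98 p [493.4 -23.  110.7] sd [0.05 0.02 0.03] psi 101.5 tilt [-0. -0.] op 0.525 F [-1.1 -0.8  0. ] ff 0.0
  turn 0.0001 shift after turn [ 0.  -0.1 62.7]
```

```bash
python3 -m crank '[[0,0,10,0,0,0,45],[0,0,18,0,0,0,45],[0,0,16,0,0,0,45],[0,0,10,0,0,0,45],[0,0,5,0,0,0,45],[0,0,3,0,0,0,45],[0,0,0,0,0,0,45],[0,0,0,0,0,0,45]]'
python3 -m crank '[[0,0,0,0,0,0,45],[0,0,0,0,0,0,45],[0,0,0,0,0,0,30],[0,0,0,0,0,0,26],[0,0,0,0,0,0,22],[0,0,0,0,0,0,16],[0,0,0,0,0,0,16],[0,0,0,0,0,0,16]]'
python3 - <<'E'
from h import *
avg(493.3,-23,48,101.5,3)
E
```

```text
t: 70.65
eef_pos: [0.4938, -0.0232, 0.0492]
orientation: [0.0, 0.633, 0.774, 0.0]
wrist_force: [-0.3, 0.4, -0.1]
opening: 0.524
finger_force: 0.0
t: 71.32
eef_pos: [0.4937, -0.0231, 0.0492]
orientation: [0.0, 0.633, 0.774, 0.0]
wrist_force: [-0.5, 0.8, 5.1]
opening: 0.231
finger_force: 58.7
t 71.47 p [493.7 -23.1  49.2] sd [0.02 0.   0.01] psi 101.5 tilt [ 0.0008 -0.0001] op 0.236 F [-1.2  1.   5.4] ff 58.7
  turn 0.0 shift after turn [ 0.2 -0.4  1.2]
```

```bash
python3 -m crank '[[-3.3,0.1,0,0,0,0,16],[-3.2,0.3,0,0,0,0,16],[-6.4,1.3,0,0,0,0,16],[-6.2,2.1,0,0,0,0,16],[0,0,0,0,0,0,16],[0,0,0,0,0,0,16]]'
python3 - <<'E'
from h import *
o,r=st(); p=np.array(o['eef_pos'])[:2]-[.5423,-.013]; print(np.degrees(np.arctan2(p[1],p[0]))-11.5+360, np.hypot(*p)*1000, o['moment'])
E
```

```text
t: 71.97
eef_pos: [0.5021, -0.0419, 0.0492]
orientation: [0.002, 0.633, 0.774, 0.0]
wrist_force: [3.6, -2.8, 1.6]
opening: 0.234
finger_force: 59.3
204.16474263184105 49.51588053475971 [-0.4771248  -0.52767317  0.0110978 ]
```

```bash
python3 -m crank '[[-5.9,2.9,0,0,0,0,16],[-5.4,3.6,0,0,0,0,16],[-4.9,4.3,0,0,0,0,16],[-4.3,4.9,0,0,0,0,16],[-3.6,5.4,0,0,0,0,16],[-2.9,5.9,0,0,0,0,16],[-2.1,6.2,0,0,0,0,16],[-1.3,6.4,0,0,0,0,16]]'
python3 -m crank '[[-0.4,6.5,0,0,0,0,16],[0.4,6.5,0,0,0,0,16],[1.3,6.4,0,0,0,0,16],[2.1,6.2,0,0,0,0,16],[2.9,5.9,0,0,0,0,16],[3.6,5.4,0,0,0,0,16],[0,0,0,0,0,0,16],[0,0,0,0,0,0,16]]'
cat >> h.py <<'E'
def ang():
    o,r=st(); p=np.array(o['eef_pos'])[:2]-[.5423,-.013]; print('ang',((np.degrees(np.arctan2(p[1],p[0]))-11.5)%360).round(1),'r',(np.hypot(*p)*1000).round(1),'op',round(o['opening'],3),'stand xy',(50*0+1000*np.array([p@[np.cos(np.radians(11.5)),np.sin(np.radians(11.5))],p@[-np.sin(np.radians(11.5)),np.cos(np.radians(11.5))]])).round(1))
E
python3 -c "
from h import *
ang()"
```

```text
t: 72.63
eef_pos: [0.5447, -0.0625, 0.0491]
orientation: [-0.002, 0.633, 0.774, -0.001]
wrist_force: [-5.8, 1.7, 11.4]
opening: 0.235
finger_force: 60.3
t: 73.3
eef_pos: [0.5805, -0.045, 0.0492]
orientation: [0.0, 0.633, 0.774, 0.001]
wrist_force: [2.1, 1.9, 4.7]
opening: 0.235
finger_force: 59.6
ang 308.6 r 49.9 op 0.235 stand xy [ 31.1 -39. ]
```

```bash
python3 -m crank '[[4.3,4.9,0,0,0,0,16],[4.9,4.3,0,0,0,0,16],[5.4,3.6,0,0,0,0,16],[5.9,2.9,0,0,0,0,16],[6.2,2.1,0,0,0,0,16],[6.4,1.3,0,0,0,0,16],[6.5,0.4,0,0,0,0,16],[6.5,-0.4,0,0,0,0,16]]'
python3 -m crank '[[6.4,-1.3,0,0,0,0,16],[6.2,-2.1,0,0,0,0,16],[5.9,-2.9,0,0,0,0,16],[5.4,-3.6,0,0,0,0,16],[4.9,-4.3,0,0,0,0,16],[4.3,-4.9,0,0,0,0,16],[0,0,0,0,0,0,16],[0,0,0,0,0,0,16]]'
python3 -c "
from h import *
ang()"
```

```text
t: 73.97
eef_pos: [0.5905, 0.0017, 0.0493]
orientation: [0.002, 0.633, 0.774, -0.0]
wrist_force: [2.5, -6.1, 2.1]
opening: 0.231
finger_force: 59.4
t: 74.63
eef_pos: [0.5638, 0.0328, 0.0492]
orientation: [-0.001, 0.633, 0.774, 0.0]
wrist_force: [-2.0, 3.8, 8.3]
opening: 0.232
finger_force: 60.0
ang 53.4 r 50.5 op 0.232 stand xy [30.2 40.6]
```

```bash
python3 -m crank '[[3.6,-5.4,0,0,0,0,16],[2.9,-5.9,0,0,0,0,16],[2.1,-6.2,0,0,0,0,16],[1.3,-6.4,0,0,0,0,16],[0.4,-6.5,0,0,0,0,16],[-0.4,-6.5,0,0,0,0,16],[-1.3,-6.4,0,0,0,0,16],[-2.1,-6.2,0,0,0,0,16]]'
python3 -m crank '[[-2.9,-5.9,0,0,0,0,16],[-3.6,-5.4,0,0,0,0,16],[-4.3,-4.9,0,0,0,0,16],[-4.9,-4.3,0,0,0,0,16],[-5.4,-3.6,0,0,0,0,16],[-4.8,-2.4,0,0,0,0,16],[0,0,0,0,0,0,16],[0,0,0,0,0,0,16]]'
python3 -c "
from h import *
ang()"
```

```text
t: 75.3
eef_pos: [0.5154, 0.0294, 0.0492]
orientation: [0.001, 0.633, 0.774, 0.002]
wrist_force: [4.7, 4.9, 2.3]
opening: 0.239
finger_force: 60.0
t: 75.97
eef_pos: [0.4935, -0.003, 0.0492]
orientation: [0.0, 0.633, 0.774, -0.0]
wrist_force: [-2.3, -1.9, 6.7]
opening: 0.235
finger_force: 60.6
ang 156.9 r 49.8 op 0.235 stand xy [-45.8  19.6]
```

```bash
python3 -m crank '[[-4.8,-1.7,0,0,0,0,16],[-4.9,-1.3,0,0,0,0,16],[-4.5,-0.8,0,0,0,0,16],[-3,-0.3,0,0,0,0,16],[0,0,0,0,0,0,16],[0,0,0,0,0,0,16],[0,0,0,0,0,0,16],[0,0,0,0,0,0,16]]'
python3 -c "
from h import *
ang()"
python3 -m crank '[[-1,0,0,0,0,0,16],[0,0,0,0,0,0,16],[0,0,0,0,0,0,16],[0,0,0,0,0,0,16]]'
python3 -c "
from h import *
ang()"
```

```text
t: 76.63
eef_pos: [0.4931, -0.02, 0.0492]
orientation: [0.0, 0.633, 0.774, 0.0]
wrist_force: [-0.4, -0.2, 5.8]
opening: 0.227
finger_force: 60.5
ang 176.6 r 49.7 op 0.227 stand xy [-49.6   2.9]
t: 76.97
eef_pos: [0.4931, -0.0202, 0.0492]
orientation: [-0.001, 0.633, 0.774, 0.001]
wrist_force: [-0.0, 3.5, 5.8]
opening: 0.231
finger_force: 60.5
ang 176.9 r 49.7 op 0.231 stand xy [-49.6   2.7]
```

```bash
python3 -m crank '[[-1.2,0,0,0,0,0,16],[0,0,0,0,0,0,16],[0,0,0,0,0,0,16],[0,0,0,0,0,0,16]]'
python3 -c "
from h import *
ang()"
python3 -m crank '[[1.2,0,0,0,0,0,16],[0,0,0,0,0,0,16],[0,0,0,0,0,0,22],[0,0,0,0,0,0,28],[0,0,0,0,0,0,36],[0,0,0,0,0,0,45],[0,0,-5,0,0,0,45],[0,0,-10,0,0,0,45]]'
python3 -m crank '[[0,0,-20,0,0,0,45],[0,0,-30,0,0,0,45],[0,0,-30,0,0,0,45],[0,0,-15,0,0,0,45],[0,0,0,0,0,0,45],[0,0,0,0,0,0,45],[0,0,0,0,0,0,45],[0,0,0,0,0,0,45]]'
python3 - <<'E'
from h import *
ang(); c=snap('wrist','w24'); s=snap('scene','c24'); d=snap('side','s24')
a=np.radians(11.5)
for n,q,ref in (('side',d,'side0'),('scene',s,'scene0')):
    # crank top now versus start: local correlation
    z=load(ref); p=proj(z,[[.4933,-.023,.08]])[0].astype(int); T=np.array(z['image'])[p[1]-10:p[1]+16,p[0]-8:p[0]+9]
    I=q['image'][p[1]-22:p[1]+28,p[0]-20:p[0]+21]; m=cv2.matchTemplate(I,T,cv2.TM_CCOEFF_NORMED); _,v,_,l=cv2.minMaxLoc(m); print(n,v,l[0]-12,l[1]-12)
# straightedge edges at stand y=0 and +-100 in wrist, in stand frame, z=.072
Rm=np.array([[np.cos(a),-np.sin(a)],[np.sin(a),np.cos(a)]])
for q,nm in ((load('w23'),'before'),(c,'after'),(load('c23'),'sc before'),(s,'sc after')):
    out=[]
    for y in (.12,.09,.0,-.03,-.1):
        xs=np.arange(.08,.13,.0005); P=np.array([list(np.array([.5423,-.013])+Rm@np.array([x,y]))+[.072] for x in xs]); uv=proj(q,P).astype(np.float32)
        g=cv2.remap(cv2.cvtColor(q['image'],cv2.COLOR_RGB2GRAY),uv[:,0].copy(),uv[:,1].copy(),cv2.INTER_LINEAR)[:,0].astype(float)
        e=np.diff(cv2.GaussianBlur(g.reshape(-1,1),(1,7),0)[:,0]); out.append((round(1000*xs[np.argmax(e)],1),round(1000*xs[np.argmin(e)],1)))
    print(nm,out)
E
```

```text
t: 77.3
eef_pos: [0.4933, -0.0213, 0.0492]
orientation: [-0.001, 0.633, 0.774, 0.001]
wrist_force: [-0.7, 4.1, 8.2]
opening: 0.231
finger_force: 60.5
ang 178.1 r 49.7 op 0.231 stand xy [-49.7   1.7]
t: 77.97
eef_pos: [0.4916, -0.0206, 0.0627]
orientation: [-0.002, 0.633, 0.774, -0.001]
wrist_force: [-0.4, 0.2, 0.0]
opening: 0.525
finger_force: 0.0
t: 78.63
eef_pos: [0.492, -0.0208, 0.1571]
orientation: [-0.001, 0.633, 0.774, -0.001]
wrist_force: [-0.0, 0.9, 0.2]
opening: 0.525
finger_force: 0.0
ang 177.3 r 50.9 op 0.525 stand xy [-50.8   2.4]
side 0.9343878030776978 0 0
scene 0.6376824975013733 0 3
before [(np.float64(94.5), np.float64(119.0)), (np.float64(94.5), np.float64(119.0)), (np.float64(95.0), np.float64(88.5)), (np.float64(94.5), np.float64(90.5)), (np.float64(94.5), np.float64(99.0))]
after [(np.float64(94.5), np.float64(119.0)), (np.float64(94.5), np.float64(119.0)), (np.float64(94.5), np.float64(119.0)), (np.float64(94.5), np.float64(119.0)), (np.float64(94.5), np.float64(119.0))]
sc before [(np.float64(93.0), np.float64(128.0)), (np.float64(95.0), np.float64(119.5)), (np.float64(95.0), np.float64(120.5)), (np.float64(93.0), np.float64(120.5)), (np.float64(94.0), np.float64(120.5))]
sc after [(np.float64(94.0), np.float64(128.0)), (np.float64(95.0), np.float64(119.5)), (np.float64(95.0), np.float64(120.5)), (np.float64(93.0), np.float64(120.5)), (np.float64(94.0), np.float64(120.0))]
```

```bash
python3 -m crank '[[-0.7,15,0,0,0,0,50],[-0.7,30,0,0,0,0,50],[-0.7,36,0,0,0,0,50],[-0.6,36,5,0,0,0,50],[0,24,15,0,0,0,50],[0,12,20,0,0,0,50],[0,5.7,20,0,0,0,50],[0,0,12,0,0,0,50]]'
python3 -m crank '[[0,0,5,0,0,0,50],[0,0,0,0,0,0,50],[0,0,0,0,0,0,50],[0,0,0,0,0,0,50],[0,0,0,0,0,0,50],[0,0,0,0,0,0,50],[0,0,0,0,0,0,50]]'
python3 - <<'E'
from h import *
avg(648,8.2,30,101.5,4)
E
```

```text
t: 79.45
eef_pos: [0.6485, 0.0084, 0.0832]
orientation: [-0.002, 0.633, 0.775, -0.001]
wrist_force: [-0.7, 0.3, -0.4]
opening: 0.588
finger_force: 0.0
t: 80.03
eef_pos: [0.6496, 0.0078, 0.0827]
orientation: [0.001, 0.633, 0.774, 0.0]
wrist_force: [-0.1, -0.1, -0.1]
opening: 0.586
finger_force: 0.0
t 80.23 p [649.3   7.9  82.1] sd [0.09 0.03 0.21] psi 101.5 tilt [ 0.0006 -0.0001] op 0.586 F [ 0.1 -0.8 -0.4] ff 0.0
  turn 0.0 shift after turn [ 0.5 -1.2 52.1]
```

```bash
python3 -m crank '[[0,-0.6,12,0,0,0,50],[0,-0.6,14,0,0,0,50],[0,0,12,0,0,0,50],[0,0,8,0,0,0,50],[0,0,4,0,0,0,50],[0,0,2,0,0,0,50],[0,0,0,0,0,0,50],[0,0,0,0,0,0,50]]'
python3 -m crank '[[0,0,0,0,0,0,50],[0,0,0,0,0,0,50],[0,0,0,0,0,0,32],[0,0,0,0,0,0,28],[0,0,0,0,0,0,20],[0,0,0,0,0,0,20],[0,0,0,0,0,0,20],[0,0,0,0,0,0,20]]'
python3 - <<'E'
from h import *
avg(648,8.2,29.6,101.5,4)
E
```

```text
t: 80.9
eef_pos: [0.6484, 0.0076, 0.03]
orientation: [0.0, 0.633, 0.774, 0.0]
wrist_force: [-0.6, 0.4, 0.4]
opening: 0.586
finger_force: 0.0
t: 81.57
eef_pos: [0.6482, 0.0076, 0.0303]
orientation: [0.0, 0.633, 0.774, 0.0]
wrist_force: [-3.1, 1.3, 5.6]
opening: 0.268
finger_force: 59.4
t 81.77 p [648.2   7.7  30.3] sd [0.02 0.01 0.01] psi 101.5 tilt [ 0.0002 -0.0001] op 0.265 F [-3.   0.3  5.6] ff 59.4
  turn 0.0 shift after turn [ 0.6 -0.1  0.7]
```

```bash
python3 -m crank '[[0,0,-3,0,0,0,20],[0,0,-6,0,0,0,20],[0,0,-14,0,0,0,20],[0,0,-22,0,0,0,20],[0,0,-22,0,0,0,20],[0,0,-14,0,0,0,20],[-10,-8.9,0,0,0,0,20],[-20,-17.7,0,0,0,0,20]]'
python3 -m crank '[[-26,-23,0,0,0,0,20],[-26,-23,0,0,0,0,20],[-26,-23,0,0,0,0,20],[-26,-23,0,0,0,0,20],[-26,-23,0,0,0,0,20],[-26,-23,0,0,0,0,20],[-26,-23,0,0,0,0,20],[-26,-23,0,0,0,0,20]]'
python3 -m crank '[[-24,-21.3,0,0,0,0,20],[-20,-17.7,0,0,0,0,20],[-15,-13.3,0,0,0,0,20],[-9.7,-8.9,0,0,0,0,20],[0,0,0,0,0,-0.05,20],[0,0,0,0,0,-0.1,20],[0,0,0,0,0,-0.11,20],[0,0,0,0,0,-0.11,20]]'
python3 -m crank '[[0,0,0,0,0,-0.11,20],[0,0,0,0,0,-0.11,20],[0,0,0,0,0,-0.11,20],[0,0,0,0,0,-0.11,20],[0,0,0,0,0,-0.11,20],[0,0,0,0,0,-0.11,20],[0,0,0,0,0,-0.1,20],[0,0,0,0,0,-0.06,20]]'
python3 -m crank '[[0,0,0,0,0,-0.037,20],[0,0,0,0,0,0,20],[0,0,0,0,0,0,20],[0,0,0,0,0,0,20],[0,0,0,0,0,0,20],[0,0,0,0,0,0,20],[0,0,0,0,0,0,20]]'
python3 - <<'E'
from h import *
avg(443,-347,-23,171.9,4)
E
```

```text
t: 82.43
eef_pos: [0.629, -0.0261, 0.1123]
orientation: [0.001, 0.631, 0.775, 0.001]
wrist_force: [-1.6, -0.1, -4.7]
opening: 0.268
finger_force: 59.3
t: 83.1
eef_pos: [0.4869, -0.2687, 0.1099]
orientation: [-0.001, 0.633, 0.774, -0.0]
wrist_force: [0.6, 0.1, -4.0]
opening: 0.261
finger_force: 59.3
t: 83.77
eef_pos: [0.4421, -0.3465, 0.1099]
orientation: [-0.001, 0.477, 0.879, 0.0]
wrist_force: [-0.4, 1.0, -4.1]
opening: 0.264
finger_force: 59.4
t: 84.43
eef_pos: [0.4423, -0.3463, 0.1099]
orientation: [-0.001, 0.088, 0.996, 0.001]
wrist_force: [0.0, 0.6, -3.4]
opening: 0.264
finger_force: 59.4
t: 85.02
eef_pos: [0.4428, -0.347, 0.1106]
orientation: [-0.0, 0.072, 0.997, 0.0]
wrist_force: [-0.4, 0.3, -2.8]
opening: 0.266
finger_force: 59.4
t 85.22 p [ 442.8 -347.   110.7] sd [0.02 0.01 0.02] psi 171.8 tilt [-0.  0.] op 0.264 F [-0.2  0.3 -3.2] ff 59.4
  turn -0.0018 shift after turn [ -0.2   0.  133.7]
```

```bash
python3 -m crank '[[0,0,15,0,0,0,20],[0,0,25,0,0,0,20],[0,0,30,0,0,0,20],[0,0,25,0,0,0,20],[0,0,17,0,0,0,20],[0,0,10,0,0,0,20],[0,0,6,0,0,0,20],[0,0,2,0,0,0,20]]'
python3 -m crank '[[0,0,0,0,0,0,20],[0,0,0,0,0,0,20],[0,0,0,0,0,0,20],[0,0,0,0,0,0,20],[0,0,1.5,0,0,0,20],[0,0,1.5,0,0,0,20],[0,0,0,0,0,0,20],[0,0,0,0,0,0,20]]'
python3 -m crank '[[0,0,1,0,0,0,20],[0,0,0,0,0,0,20],[0,0,0,0,0,0,20]]'; python3 -m crank '[[0,0,1,0,0,0,20],[0,0,0,0,0,0,20],[0,0,0,0,0,0,20]]'; python3 -m crank '[[0,0,1,0,0,0,20],[0,0,0,0,0,0,20],[0,0,0,0,0,0,20]]'
```

```text
t: 85.88
eef_pos: [0.4428, -0.347, -0.0198]
orientation: [-0.0, 0.072, 0.997, 0.0]
wrist_force: [-0.3, 0.1, -4.3]
opening: 0.264
finger_force: 59.4
t: 86.55
eef_pos: [0.4427, -0.3469, -0.0225]
orientation: [-0.0, 0.072, 0.997, 0.0]
wrist_force: [0.3, -0.6, -3.6]
opening: 0.266
finger_force: 59.4
t: 86.8
eef_pos: [0.4427, -0.347, -0.0234]
orientation: [-0.0, 0.071, 0.997, 0.0]
wrist_force: [-0.5, -0.2, -2.9]
opening: 0.262
finger_force: 59.4
t: 87.05
eef_pos: [0.4427, -0.347, -0.0244]
orientation: [-0.0, 0.071, 0.997, 0.0]
wrist_force: [0.2, -0.6, -3.9]
opening: 0.264
finger_force: 59.4
t: 87.3
eef_pos: [0.4428, -0.347, -0.0254]
orientation: [-0.0, 0.071, 0.997, 0.0]
wrist_force: [0.3, -1.7, -3.8]
opening: 0.266
finger_force: 59.4
```

```bash
python3 -m crank '[[0,0,0.7,0,0,0,20],[0,0,0,0,0,0,20],[0,0,0,0,0,0,20]]'; python3 -m crank '[[0,0,0,0,0,0,26],[0,0,0,0,0,0,30],[0,0,0,0,0,0,40],[0,0,0,0,0,0,50],[0,0,0,0,0,0,50],[0,0,-5,0,0,0,50],[0,0,-10,0,0,0,50],[0,0,-20,0,0,0,50]]'
python3 -m crank '[[0,0,-30,0,0,0,50],[0,0,-35,0,0,0,50],[0,0,-35,0,0,0,50],[0,0,-35,0,0,0,50],[0,0,-30,0,0,0,50],[0,20,-20,0,0,0,50],[0,25,0,0,0,0,50],[0,15,0,0,0,0,50]]'
python3 -m crank '[[0,0,0,0,0,0,50],[0,0,0,0,0,0,50],[0,0,0,0,0,0,50],[0,0,0,0,0,0,50],[0,0,0,0,0,0,50],[0,0,0,0,0,0,50]]'
python3 - <<'E'
from h import *
w=snap('wrist','w30'); s=snap('side','s30')
A=rect(w,.016,.62,-.22,.24,.40,900)
P=[[.5423+.105*np.cos(a),-.013+.105*np.sin(a),.056] for a in np.radians(11.5+30+60*np.arange(6))]
im=s['image'][:,:,::-1].copy()
for q in proj(s,P): cv2.circle(im,tuple(int(v) for v in q.round()),1,(0,0,255),-1)
B=cv2.resize(im[130:290,230:420],None,fx=2.8,fy=2.8,interpolation=cv2.INTER_CUBIC)
H=max(A.shape[0],B.shape[0]); o=np.zeros((H,A.shape[1]+B.shape[1],3),np.uint8); o[:A.shape[0],:A.shape[1]]=A; o[:B.shape[0],A.shape[1]:]=B
cv2.imwrite('pics/w30b.png',o); print(o.shape); go(440,-340,100,171.9)
E
```

```text
t: 87.55
eef_pos: [0.4428, -0.3471, -0.0257]
orientation: [-0.0, 0.071, 0.997, 0.0]
wrist_force: [-1.0, 0.7, 0.6]
opening: 0.267
finger_force: 59.9
t: 88.22
eef_pos: [0.4416, -0.3456, 0.008]
orientation: [-0.002, 0.072, 0.997, 0.002]
wrist_force: [1.3, 0.3, -0.1]
opening: 0.583
finger_force: 0.0
t: 88.88
eef_pos: [0.4523, -0.2869, 0.1969]
orientation: [0.002, 0.071, 0.997, -0.001]
wrist_force: [-0.5, 0.5, -0.8]
opening: 0.584
finger_force: 0.0
t: 89.38
eef_pos: [0.4511, -0.2881, 0.1935]
orientation: [-0.0, 0.072, 0.997, 0.0]
wrist_force: [-0.8, -0.1, -0.2]
opening: 0.583
finger_force: 0.0
(448, 748, 3)
t 89.48 p [ 451.2 -288.   193.7] psi 171.77 tilt [-0.0004  0.0003] j6 -2.21 op 0.581 F [ 0.1 -0.3 -0.5]
 now-frame [  3.6 -53.1  93.7] turn -0.0023 after-turn [  3.7 -53.1  93.7]
```

View pics/w30b.png

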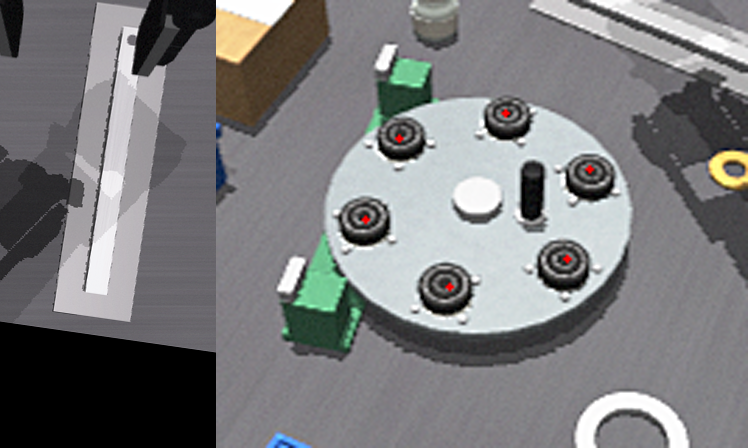

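```bash
python3 -c "
from rig import job_done
print(job_done())"
```

```text
the job is handed in; nothing more can be done
None
```

I handed the job in after about 90 s of the 210 s allowed. All six seats held caps, the plate had made its full turn with the straightedge still flush, and the straightedge was back on its mat with the jar upright. No verdict came back; this rests on my camera checks and the contact forces.

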